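# Load the craft-room drying box with the model houses

### The arm

A 7-joint arm with a two-finger parallel gripper is mounted at the origin on the work surface. World frame = base frame: x ahead of the robot, y to its left, z up, the work surface at z = 0. Lengths are in m, angles in rad, forces in N, time in s.
With the tool pointing down it reaches from about 0.4 to 0.85 m from the base axis. Payload 10.4 kg.
Tool frame: the origin (TCP) lies midway between the tips of the shut fingers; the grasp point (between the pads) lies 19 mm behind it; z points along the fingers, x is the direction in which the jaws open and shut, and the axes are right-handed (so a half turn about z gives the same grasp; the last joint's range is limited). The gripper opens to 87 mm and grips with 3 to 60 N. Pads are 19 mm wide; open, the fingers measure 117 mm over their backs; the gripper's body (75 mm by 190 mm) begins 51 mm behind the grasp point.
Start: joints at [-1.149, 0.332, -0.065, 1.46, 0.022, 1.35, -0.088], TCP at [0.269, 0.564, 0.223] pointing down, gripper open.
Joint ranges: [-2.6, 2.6], [-0.5, 2.12], [-1.47, 1.34], [0.16, 2.42], [-1.27, 4.41], [0.06, 2.06], [-2.6, 2.6]. Speed limits (rad/s): [2.22, 2.22, 2.79, 2.79, 3.14, 3.14, 3.14].

### API

Orientations are given as a unit quaternion [x, y, z, w].
In Python, from bench import r gives the robot as it stands. The module is installed in compiled form; this text tells all that it offers.
- The arm moves only by the tool play_rows, never from a script. Its argument "commands" is a list of rows, each a list of 7 numbers: the shift along the world's x, y, z in cm, then the turn, a rotation vector about the world's x, y, z in rad, then the finger opening in cm, from 0 to 8.7. A call has 1 to 20 rows; each row shifts and turns the commanded pose from where the row before left it; what a row does not reach is not made up. A row lasts 1/8 s, in which the tool goes at most 62.5 mm and 10.7 degrees, less where a joint would pass 70% of its speed; a pose out of reach is approached as far as the arm can. A call is refused whole if a number of a shift passes 6.25 or a number of a turn 0.188, either way. A call with a gripper value outside its range is refused whole. The fingers move at their own pace and stop on an object; "grip_force" is the grip in N (left out, the last holds). Time passes only in rows, so rows that do not move let the fingers close. It gives the time, the measured TCP pose, the force and the opening at its end, in the units of the state.
- r.read_state(): the state, without advancing time (a new reading comes with each control period).
- r.camera(name): name is "scene" or "top" or "wrist"; returns a dict with "img" (384x512x3 uint8, red, green, blue), "K" (3x3 intrinsics, pixels), "camera_from_world" (4x4, takes a point from world to camera coordinates). Camera axes: x right, y down, z forward; pixel columns grow to the right and rows downward; lengths in m; the calibration is good to about 2 mm. A picture is of the moment at which its call begins. There is no depth.
- r.close_job(): hands the job in, once; it reports no verdict.
The state is a dict: "time": time; "joint_positions": joint angles; "joint_vel": joint speeds; "joint_torque": joint torques, N m; "ee_pos": TCP position; "eef_rot": TCP orientation; "ft_force": force on the tool from outside, world axes, zero at the start; "torque": the same for the moment, N m; "width": finger opening in m.
Only numpy, scipy, OpenCV 4.12 (cv2) and the standard library are available. Lean on these libraries where they do the work, as an engineer would, in place of code of your own. Each camera call takes 0.05 s, during which the arm holds its last target. There are 200 camera calls.

### The job

Dry the little wooden model houses: lift the drying box's lid by its bar and push it up and over past its balance point, so that it stays open by itself when let go. Stand every house that is out on the table upright on the floor of the box's chamber, then shut the lid fully, and set the dial to the three-dot mark. Leave the other things on the table where they are.

Things in the scene. Friction and masses are not known exactly. Their poses are not given: they have to be found in the camera images.
- dryer: Drying box, fixed: white open-topped chamber, grey control head at its +y end. Origin: under the chamber's centre; own x to the hinge side, y along the box to the head. Chamber outside 150 (x) x 310 (y) x 55 mm high, walls 10 mm (inside 130 x 290), floor 12 mm above the table. Control head 150 x 100 mm, 70 mm high, from y = 155 to 255 mm, with the dial on top.
- lid (a joint): Lid angle, rad: 0 shut, grows as it opens, stop at 1.70. Lid: clear box-shaped cover with aluminium edges, 150 x 310 mm, 40 mm high, open below, about 0.35 kg, hinged along the chamber's +x top edge. Balance point near 1.2: below it the lid sinks shut, above it it falls to the stop and stays. Damped hinge (0.25 N m s/rad): it falls slowly, about 1 rad/s.
- lid_bar (a point): Middle of the lid's handle bar, on its axis: round dark steel bar 12 mm thick, 140 mm long, parallel to the hinge, held 40 mm off the lid's free edge by two arms at its ends (34 mm of free space between bar and box). Shut, it is on the dryer's -x side, 85 mm above the table. 192 mm from the hinge axis; can be pinched from above at every lid angle.
- lid_hinge (a point): Middle of the hinge axis, which runs along dryer's y, 75 mm to +x of the chamber's centre and 55.5 mm above the table; the bar's axis lies 30 mm higher and 190 mm to -x when shut.
- dial (a joint): Dial angle, rad: grows clockwise seen from above, 0 to 3.1. At 0 its white pointer line points along dryer's -x (single stroke mark); one-dot mark at 0.8, two dots 1.6, three dots 2.5. Friction (0.05 N m) holds it wherever it is left. Starts below 0.9.
- dial_grip (a point): Point on the dial's vertical axis, 107 mm above the table, at the height to grip, 205 mm along +y from the chamber's centre. The black dial's upright grip bar is 42 mm long (in line with the pointer), 14 mm thick, from 84 to 114 mm above the table. Site's own x axis: points away from the pointer.
- mark3 (a point): The middle of the three white dots on the control head's top, 42 mm from the dial's axis: where the pointer must point.
- cottage: Cottage, a wooden model house with pitched roof: 52 mm long along its ridge (own x), 44 mm wide across its flat upright side walls (own y), walls 48 mm high, 70 mm high in all; about 0.11 kg with a weighted base, plywood walls, darker roof. Origin: centre of its underside, z up. Stands upright at the start. May be absent.
- townhouse: Town house, a wooden model house with pitched roof: 44 mm long along its ridge (own x), 40 mm wide across its flat upright side walls (own y), walls 54 mm high, 74 mm high in all; about 0.11 kg with a weighted base, plywood walls, darker roof. Origin: centre of its underside, z up. Stands upright at the start. May be absent.
- barn: Barn, a wooden model house with pitched roof: 56 mm long along its ridge (own x), 48 mm wide across its flat upright side walls (own y), walls 46 mm high, 70 mm high in all; about 0.11 kg with a weighted base, plywood walls, darker roof. Origin: centre of its underside, z up. Stands upright at the start. May be absent.
- chapel: Chapel, a wooden model house with pitched roof: 50 mm long along its ridge (own x), 40 mm wide across its flat upright side walls (own y), walls 48 mm high, 74 mm high in all with a small square 12 mm turret at one end of its ridge; about 0.11 kg with a weighted base, plywood walls, darker roof. Origin: centre of its underside, z up. Stands upright at the start. May be absent.
- mug: Bystander: white mug, 68 mm across, 85 mm high. Origin under its centre.
- gluejar: Bystander: glass jar with a white cap, 66 mm across, 85 mm high. Origin under its centre.
- taperoll: Bystander: cardboard roll standing on end, 72 mm across, 50 mm high. Origin under its centre.
- offcut: Bystander: wooden block 110 x 45 x 30 mm. Origin under its centre.
There are look-alikes about, which are no part of the job. What is shaped like the barn but turquoise or yellow is not meant.

How it is judged:
By the outcome, as a careful person would: the job done as asked, in the order asked, and still so for the second after the job is handed in, with the robot touching nothing.
Of cottage, townhouse, barn, chapel only 2 to 4 are there at a start; the rules pass over those that are not, and their reading is None.
At some moment in a run one of cottage, townhouse, barn, chapel may be knocked a few centimetres aside while the robot is not near it.
It also fails if it takes over 210 s, if anything falls off the work surface, if the arm or the gripper's body presses on something with over 40 N, if the wrist force passes 120 N, or if a joint passes its speed limit or range.

## Working session

There is one attempt and no reset: what is moved stays moved. The work goes in short steps, Python scripts to look and compute and a tool call to move; the robot and the scene stay as the last step left them, time stands still between calls to the robot, and variables do not carry over. Pictures are saved under pics/ and viewed, about 12 in all and at most 16, crops included, and the job is handed in when it is done.

Besides the shell and the picture viewer there is one more tool, called after "Request:" as name(argument=value, ...) on one line, values as JSON. play_rows: Moves the arm, as the interface text tells. Its arguments: {"type":"object","properties":{"commands":{"type":"array","items":{"type":"array","items":{"type":"number"}}},"grip_force":{"type":"number"}},"required":["commands"]}

```bash
mkdir -p pics; cat > h.py <<'E'
import numpy as np, cv2
from bench import r
def snap(n,f):
    c=r.camera(n); cv2.imwrite('pics/'+f,c['img'][:,:,::-1]); np.savez('pics/'+f+'.npz',**c); return c
def ray(c,u,v,z):
    K=c['K'];T=c['camera_from_world'];R=T[:3,:3];t=T[:3,3]
    o=-R.T@t; d=R.T@np.linalg.inv(K)@np.array([u,v,1.]); return o+d*(z-o[2])/d[2]
def proj(c,P):
    P=np.atleast_2d(P);T=c['camera_from_world'];q=P@T[:3,:3].T+T[:3,3];q=q@c['K'].T;return q[:,:2]/q[:,2:]
def load(f): return dict(np.load('pics/'+f+'.npz'))
E
python3 - <<'E'
from h import *
for n in('top','scene'):
    c=snap(n,n+'0.png');T=c['camera_from_world'];print(n,-T[:3,:3].T@T[:3,3],T[2,:3],c['K'][0,0])
s=r.read_state();print(s)
a=cv2.imread('pics/top0.png');cv2.imwrite('pics/top0b.png',cv2.resize(a,(800,600),interpolation=cv2.INTER_CUBIC))
E
```

```text
top [ 0.38573114 -0.06657268  1.40200316] [ 0.14773013 -0.00632123 -0.98900751] 361.85935632266177
scene [1.70813847 0.20150734 1.02308619] [-0.75218917 -0.1696782  -0.6367266 ] 494.0155041507603
{'time': 0.1, 'joint_positions': array([-1.14861324,  0.33281297, -0.0646949 ,  1.46084727,  0.02160022,
        1.3498987 , -0.08849366]), 'joint_vel': array([ 0.00014319, -0.00252675, -0.00068154, -0.00202686,  0.00135467,
        0.00055796,  0.000311  ]), 'joint_torque': array([ 3.07626608e-03, -6.24542212e+01,  2.54861108e-02, -3.90717781e+01,
       -6.14733389e-02,  3.66644806e-02,  7.40975725e-05]), 'ee_pos': array([0.26877223, 0.56387799, 0.22183561]), 'eef_rot': array([ 8.45648550e-01,  5.33739755e-01, -5.21096486e-04,  3.63685857e-04]), 'ft_force': array([ 0.46102485,  0.24163699, -0.43050294]), 'torque': array([ 0.00936784, -0.0008352 ,  0.02150354]), 'width': 0.08712010049364938}
```

View pics/top0b.png

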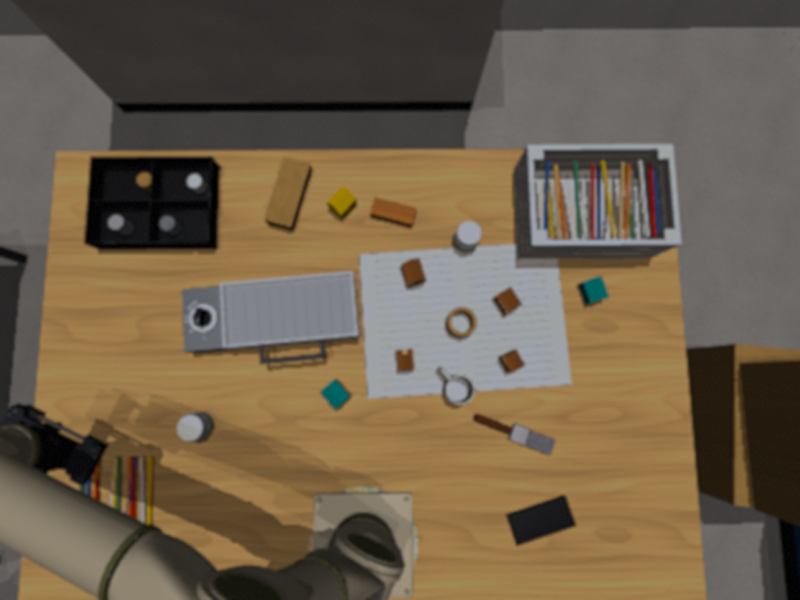

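View pics/scene0.png

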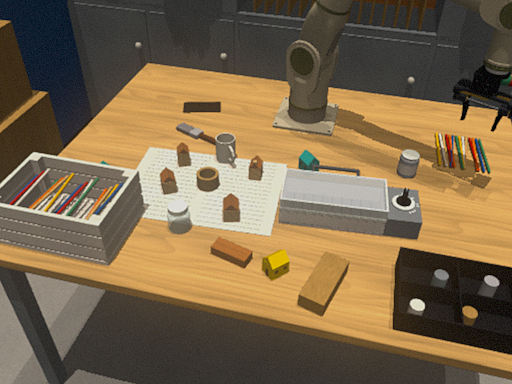

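Top view: four brown houses at (413,272), (507,300), (404,360), (511,361). Look-alikes are turquoise (595,290) and (335,393) and yellow (342,202). The dryer spans (183–358, 272–352) with its head at left and bar at (293,355). Next is one close crop to check the choice.

```bash
python3 - <<'E'
import cv2,numpy as np
a=cv2.imread('pics/top0.png')
h=a[155:265,225:385]; d=a[165:240,110:240]
cv2.imwrite('pics/c1.png',np.vstack([cv2.resize(h,(800,550),interpolation=cv2.INTER_CUBIC)]))
cv2.imwrite('pics/c2.png',cv2.resize(d,(780,450),interpolation=cv2.INTER_CUBIC))
E
```

```text
(no output)
```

View pics/c1.png

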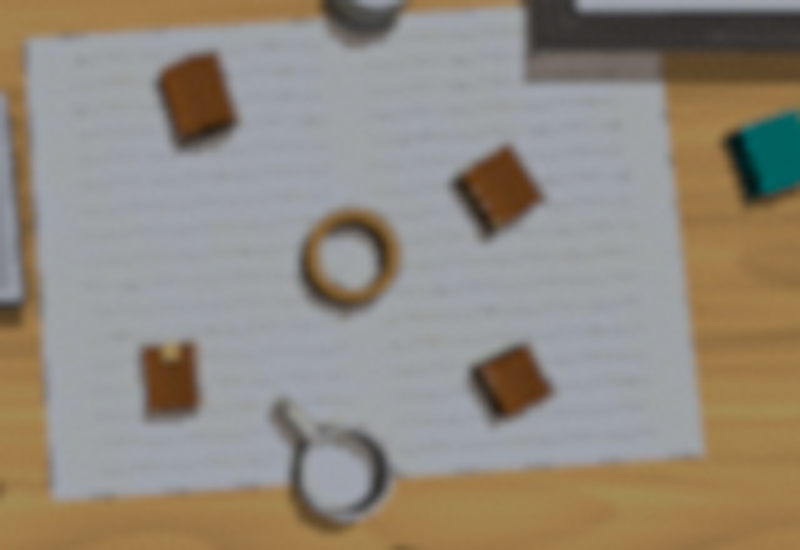

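View pics/c2.png

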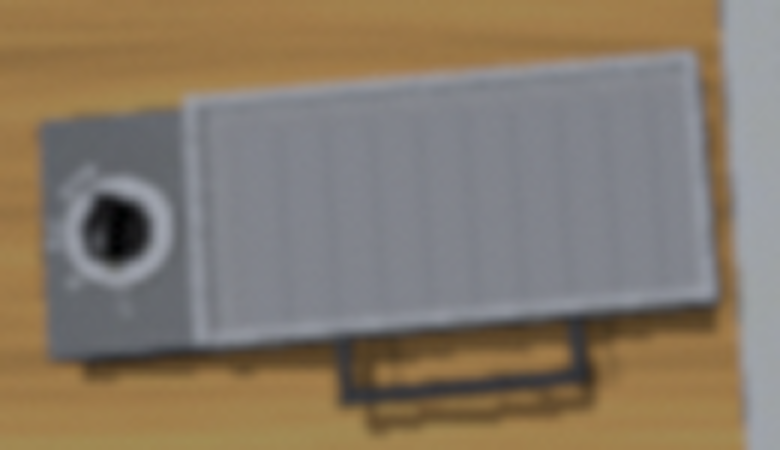

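Crop 1 shows four brown houses at crop pixels (198,100), (500,187), (170,378, with turret, so the chapel) and (512,382). Crop 2 shows the dryer, shut, with its bar from (342,398) to (592,375) and the dial at (118,230).

```bash
python3 - <<'E'
from h import *
from scipy.optimize import least_squares
c=load('top0.png')
f=lambda q:np.array(q,float)/6+[110,165]
px=np.array([f(q) for q in [(187,97),(695,52),(717,300),(197,343),(342,398),(592,375),(40,122),(50,358),(118,230)]])
M=np.array([[75,155,95],[75,-155,95],[-75,-155,95],[-75,155,95],[-115,70,85],[-115,-70,85],[75,255,70],[-75,255,70],[0,205,107]])/1000
def W(p,M=M):
    cs,s=np.cos(p[2]),np.sin(p[2]);return M@np.array([[cs,s,0],[-s,cs,0],[0,0,1]])+[p[0],p[1],0]
o=least_squares(lambda p:(proj(c,W(p))-px+.0).ravel(),[.55,.1,0],loss='soft_l1')
print('dryer',o.x,'res',np.round((proj(c,W(o.x))-px),1).tolist())
for n,m in dict(bar=[-115,0,85],grip=[0,205,107],hinge=[75,0,55]).items(): print(n,W(o.x,np.array([m])/1000.))
g=lambda q:np.array(q,float)/5+[225,155]
H=dict(A=[(160,75),(215,53),(237,122),(180,147)],B=[(458,185),(510,147),(543,190),(490,235)],C=[(142,347),(195,343),(198,408),(147,416)],D=[(473,378),(530,345),(552,388),(497,418)])
for k,v in H.items():
    P=np.array([ray(c,*g(q),.05) for q in v])[:,:2]
    e1=(P[1]-P[0]+P[2]-P[3])/2;e2=(P[3]-P[0]+P[2]-P[1])/2
    print(k,P.mean(0).round(3),'e1',e1.round(3),np.linalg.norm(e1).round(3),'e2',e2.round(3),np.linalg.norm(e2).round(3),np.degrees(np.arctan2(e1[1],e1[0])),np.degrees(np.arctan2(e2[1],e2[0])))
for n,q,z in [('mug',(342,475),.085),('tape',(350,258),.05)]: print(n,ray(c,*g(q),z))
for n,q,z in [('jar',(467,232),.085),('jar2',(192,427),.085),('turq',(335,393),.06),('brick',(394,211),.03),('yel',(342,202),.06),('offcut',(289,193),.03)]: print(n,ray(c,q[0]/1.5625,q[1]/1.5625,z))
E
```

```text
dryer [0.54390579 0.1646557  0.08384736] res [[0.4, 0.2], [0.3, 0.1], [0.0, -0.5], [0.7, 0.2], [1.4, 0.1], [-1.5, 0.3], [-0.1, -0.4], [-0.2, 0.6], [-2.1, -0.7]]
bar [[0.4293098  0.15502454 0.085     ]]
grip [[0.52673722 0.36893551 0.107     ]]
hinge [[0.61864231 0.17093688 0.055     ]]
A [ 0.635 -0.127] e1 [ 0.018 -0.043] 0.046 e2 [-0.055 -0.015] 0.057 -67.39897254820718 -164.42705876160954
B [ 0.564 -0.354] e1 [ 0.031 -0.041] 0.051 e2 [-0.036 -0.023] 0.042 -52.592149729081974 -146.89760590574804
C [ 0.424 -0.103] e1 [ 0.004 -0.039] 0.039 e2 [-0.049 -0.002] 0.049 -83.95150762153375 -177.2256356724065
D [ 0.42  -0.358] e1 [ 0.023 -0.043] 0.048 e2 [-0.031 -0.016] 0.035 -61.73380350689415 -152.67841192171997
mug [ 0.35351639 -0.22483528  0.085     ]
tape [ 0.51298606 -0.23916808  0.05      ]
jar [ 0.72771831 -0.2549806   0.085     ]
jar2 [0.27731297 0.38250824 0.085     ]
turq [0.34990311 0.06089484 0.06      ]
brick [ 0.79740011 -0.08117818  0.03      ]
yel [0.81213411 0.04673365 0.06      ]
offcut [0.84604382 0.18273517 0.03      ]
```

Pose fit looks good (dryer at 0.544, 0.165, yaw 4.8°; house footprints match barn, cottage, chapel and townhouse). I'll go above the bar.

Request:
play_rows(commands=[[2,-5.1,0,0,0,-0.13,8.7],[2,-5.1,0,0,0,-0.13,8.7],[2,-5.1,0,0,0,-0.13,8.7],[2,-5.1,0,0,0,-0.13,8.7],[2,-5.1,0,0,0,-0.13,8.7],[2,-5.1,0,0,0,-0.13,8.7],[2,-5.1,0,0,0,-0.13,8.7],[2,-5.1,0,0,0,-0.13,8.7],[0,0,0,0,0,0,4],[0,0,0,0,0,0,4]], grip_force=25)

```text
time: 1.35
ee_pos: [0.4286, 0.1567, 0.2224]
eef_rot: [0.999, 0.043, -0.0, -0.0]
ft_force: [0.3, 0.5, 0.0]
width: 0.074
```

```bash
cat >> h.py <<'E'
def yaw(): q=r.read_state()['eef_rot']; return 2*np.degrees(np.arctan2(q[1],q[0]))
E
python3 - <<'E'
from h import *
c=snap('wrist','w0.png');T=c['camera_from_world'];print(-T[:3,:3].T@T[:3,3],T[2,:3],c['K'][0,0],yaw(),r.read_state()['ee_pos'])
E
```

```text
[0.42380128 0.22257238 0.38433788] [ 0.01991122 -0.24146156 -0.97020609] 343.6356940219449 5.052154070827077 [0.42843483 0.15720451 0.22239262]
```

View pics/w0.png

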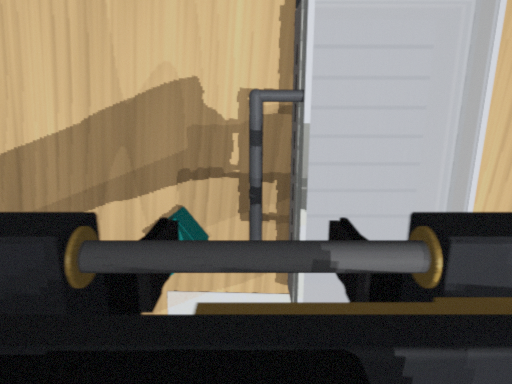

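The wrist image shows the bar at u≈256, with its corner at (256,96) and its +y arm running to (300,96), centred between the jaws.

```bash
python3 - <<'E'
from h import *
c=load('w0.png')
for q in [(255.5,96),(256,120),(255.5,200)]: print(ray(c,*q,.085))
E
```

```text
[0.42491285 0.22911117 0.085     ]
[0.42707411 0.2094323  0.085     ]
[0.43287417 0.13867237 0.085     ]
```

Request:
play_rows(commands=[[0.3,0,-3,0,0,0,3.2],[0,0,-4,0,0,0,3.2],[0,0,-4,0,0,0,3.2],[0,0,-3,0,0,0,3.2],[0,0,-1.6,0,0,0,3.2],[0,0,0,0,0,0,3.2],[0,0,0,0,0,0,0.5],[0,0,0,0,0,0,0.5],[0,0,0,0,0,0,0.5],[0,0,0,0,0,0,0.5],[0,0,0,0,0,0,0.5]], grip_force=25)

```text
time: 2.78
ee_pos: [0.4307, 0.1564, 0.0671]
eef_rot: [0.999, 0.043, -0.001, -0.0]
ft_force: [-7.6, 0.0, 10.0]
width: 0.0112
```

```bash
python3 - <<'E'
import numpy as np
# bar path steps (cm) in world, dryer yaw .086
th=np.arange(0,1.56,.1);a=th+np.arctan2(30,190)
u=-19.235*np.cos(a);z=19.235*np.sin(a)
d=np.c_[np.diff(u)*np.cos(.086),np.diff(u)*np.sin(.086),np.diff(z)]
for t,x in zip(th[1:],d):print(round(t,2),x.round(2))
E
```

```text
0.1 [0.39 0.03 1.88]
0.2 [0.58 0.05 1.83]
0.3 [0.76 0.07 1.77]
0.4 [0.93 0.08 1.68]
0.5 [1.09 0.09 1.58]
0.6 [1.24 0.11 1.46]
0.7 [1.38 0.12 1.33]
0.8 [1.51 0.13 1.19]
0.9 [1.62 0.14 1.03]
1.0 [1.71 0.15 0.86]
1.1 [1.79 0.15 0.68]
1.2 [1.85 0.16 0.5 ]
1.3 [1.89 0.16 0.31]
1.4 [1.91 0.16 0.12]
1.5 [ 1.91  0.17 -0.07]
```

Request:
play_rows(commands=[[0.2,0,0.9,0,0,0,0.5],[0.2,0,1,0,0,0,0.5],[0.6,0.05,1.8,0,0,0,0.5],[0.75,0.1,1.8,0,0,0,0.5],[0.9,0.1,1.7,0,0,0,0.5],[1.1,0.1,1.6,0,0,0,0.5],[1.25,0.1,1.45,0,0,0,0.5],[0,0,0,0,0,0,0.5]])

```text
time: 3.78
ee_pos: [0.4791, 0.1605, 0.1705]
eef_rot: [0.999, 0.043, -0.003, 0.0]
ft_force: [-22.9, -4.7, 18.8]
width: 0.0111
```

Request:
play_rows(commands=[[-0.25,0,0.2,0,0,0,0.5],[0,0,0,0,0,0,0.5]])

```text
time: 4.03
ee_pos: [0.4794, 0.1605, 0.1711]
eef_rot: [0.999, 0.043, 0.0, -0.0]
ft_force: [0.9, 0.1, -2.6]
width: 0.0111
```

Request:
play_rows(commands=[[1.35,0.1,1.35,0,0,0,0.5],[1.5,0.1,1.2,0,0,0,0.5],[1.6,0.15,1.05,0,0,0,0.5],[1.7,0.15,0.9,0,0,0,0.5],[0,0,0,0,0,0,0.5]])

```text
time: 4.65
ee_pos: [0.5418, 0.1657, 0.2175]
eef_rot: [0.999, 0.043, 0.001, -0.0]
ft_force: [-5.4, -1.9, 9.1]
width: 0.0114
```

Request:
play_rows(commands=[[1.8,0.15,0.8,0,0,0,0.5],[1.85,0.15,0.6,0,0,0,0.5],[1.9,0.15,0.35,0,0,0,0.5],[1.9,0.15,0.15,0,0,0,0.5],[1.9,0.15,0,0,0,0,0.5],[0,0,0,0,0,0,0.5]])

```text
time: 5.4
ee_pos: [0.6355, 0.1734, 0.2354]
eef_rot: [0.999, 0.043, 0.001, -0.0]
ft_force: [0.9, 1.1, 3.2]
width: 0.011
```

Request:
play_rows(commands=[[0,0,0,0,0,0,7],[0.5,0,0,0,0,0,7],[0.5,0,0,0,0,0,7],[0,0,2,0,0,0,8.7],[0,0,4,0,0,0,8.7],[0,0,4,0,0,0,8.7],[-5,-2,4,0,0,-0.1,8.7],[-5,-4,0,0,0,-0.18,8.7],[0,-6,0,0,0,-0.18,8.7],[0,-6,0,0,0,-0.18,8.7],[0,-6,0,0,0,-0.18,8.7],[0,-4,0,0,0,-0.18,8.7],[0,0,0,0,0,-0.18,8.7],[0,0,0,0,0,-0.18,8.7],[0,0,0,0,0,0,8.7]])

```text
time: 7.28
ee_pos: [0.549, -0.1045, 0.3723]
eef_rot: [0.804, -0.594, -0.0, 0.0]
ft_force: [0.0, 0.1, 0.2]
width: 0.0871
```

```bash
python3 - <<'E'
from h import *
a=snap('scene','s1.png')['img'];c=snap('wrist','w1.png');print(yaw(),r.read_state()['ee_pos'])
t=snap('top','t1.png')['img']
cv2.imwrite('pics/m1.png',np.vstack([np.hstack([c['img'][:250,60:460],cv2.resize(a[120:245,200:400],(400,250))]),cv2.resize(t[130:260,110:400],(800,350))])[:,:,::-1])
E
```

```text
-72.73053332310342 [ 0.54905132 -0.10433766  0.37232531]
```

View pics/m1.png

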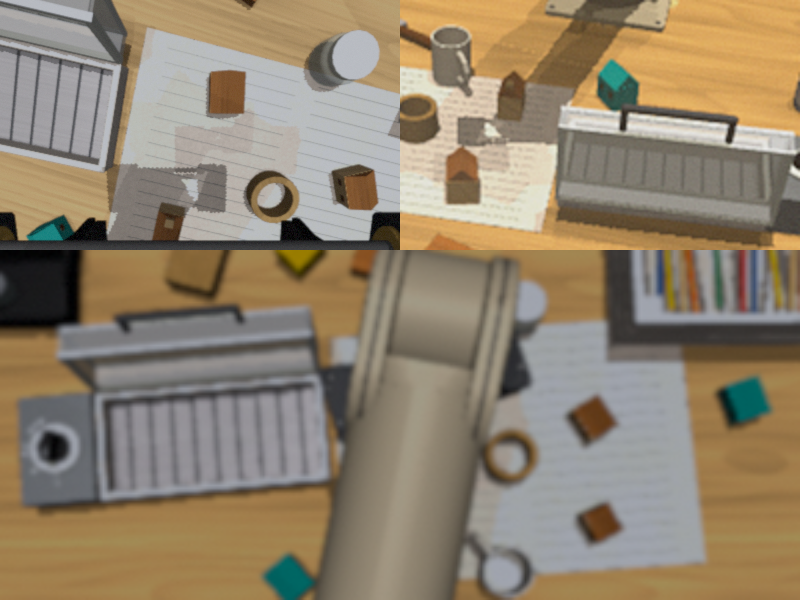

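The lid is open and holding. Now a silhouette fit for precise house poses.

```bash
cat >> h.py <<'E'
from scipy.optimize import minimize
D=dict(barn=(56,48,46,70),cottage=(52,44,48,70),chapel=(50,40,48,70),townhouse=(44,40,54,74))
G=dict(barn=(.635,-.127,15.6),cottage=(.564,-.354,-52.6),chapel=(.424,-.103,3),townhouse=(.42,-.358,-62))
def model(n,p,z0=0):
    l,w,h,H=[v/1000 for v in D[n]]
    P=[(sx*l/2,sy*w/2,z) for sx in(1,-1) for sy in(1,-1) for z in(0,h)]+[(sx*l/2,0,H) for sx in(1,-1)]
    a=np.radians(p[2]);P=np.array(P);return np.c_[P[:,0]*np.cos(a)-P[:,1]*np.sin(a)+p[0],P[:,0]*np.sin(a)+P[:,1]*np.cos(a)+p[1],P[:,2]+z0]
def fit(c,n,g=None,S=4):
    g=np.array(g or G[n],float); q=proj(c,model(n,g)); lo=np.maximum((q.min(0)-18).astype(int),0); hi=(q.max(0)+18).astype(int)
    im=np.ascontiguousarray(c['img'][lo[1]:hi[1],lo[0]:hi[0]]); hsv=cv2.cvtColor(cv2.resize(im,None,fx=S,fy=S,interpolation=cv2.INTER_CUBIC),cv2.COLOR_RGB2HSV)
    m=((hsv[...,1]>110)&((hsv[...,0]<20)|(hsv[...,0]>170))).astype(np.uint8)
    k,lab,st,ce=cv2.connectedComponentsWithStats(m); m=(lab==1+st[1:,4].argmax())
    def cost(p):
        h=cv2.convexHull(((proj(c,model(n,p*[.001,.001,1]))-lo+.5)*S*16).astype(np.int32)); a=np.zeros(m.shape,np.uint8); cv2.fillConvexPoly(a,h,1,shift=4); a=a>0
        return 1-(a&m).sum()/(a|m).sum()
    best=min((minimize(cost,g*[1000,1000,1]+[0,0,d],method='Nelder-Mead',options=dict(initial_simplex=g*[1000,1000,1]+np.array([[0,0,d],[12,0,d],[0,12,d],[0,0,d+12]]))) for d in(-25,-8,8,25)),key=lambda o:o.fun)
    return (best.x*[.001,.001,1]).round(4),round(best.fun,3)
E
python3 - <<'E'
from h import *
w=load('w1.png');t=load('t1.png')
print('barn w',fit(w,'barn'))
t0=load('top0.png')
for n in D: print(n,fit(t0,n))
for n in('cottage','townhouse'): print(n,'t1',fit(t,n))
for m in D: print('cottage spot as',m,fit(t,m,G['cottage']),'town spot',fit(t,m,G['townhouse']))
E
```

```text
barn w (array([ 0.6397, -0.1237, 17.7703]), np.float64(0.113))
barn (array([ 0.635, -0.127, -9.4  ]), np.float64(1.0))
cottage (array([  0.5647,  -0.3481, -57.4968]), np.float64(0.352))
chapel (array([ 0.4273, -0.1021, -0.4597]), np.float64(0.305))
townhouse (array([  0.42 ,  -0.358, -87.   ]), np.float64(1.0))
cottage t1 (array([  0.5645,  -0.3481, -56.0181]), np.float64(0.351))
townhouse t1 (array([  0.42 ,  -0.358, -87.   ]), np.float64(1.0))
cottage spot as barn (array([  0.5699,  -0.3571, -56.0083]), np.float64(0.423)) town spot (array([  0.42 ,  -0.358, -87.   ]), np.float64(1.0))
cottage spot as cottage (array([  0.5645,  -0.3481, -56.0181]), np.float64(0.351)) town spot (array([  0.42 ,  -0.358, -87.   ]), np.float64(1.0))
cottage spot as chapel (array([ 0.5695, -0.3565, 32.4644]), np.float64(0.255)) town spot (array([  0.42 ,  -0.358, -87.   ]), np.float64(1.0))
cottage spot as townhouse (array([ 0.5682, -0.3535, 34.4232]), np.float64(0.191)) town spot (array([  0.42 ,  -0.358, -87.   ]), np.float64(1.0))
```

Request:
play_rows(commands=[[3,-0.6,-5,0,0,0,8.7],[3,-0.6,-5,0,0,0,8.7],[3.1,-0.7,-5,0,0,0,8.7],[0,0,-5,0,0,0,8.7],[0,0,-5,0,0,0,8.7],[0,0,-4,0,0,0,8.7],[0,0,-3,0,0,0,8.7],[0,0,-2,0,0,0,8.7],[0,0,-1.5,0,0,0,8.7],[0,0,0,0,0,0,8.7],[0,0,0,0,0,0,3.5],[0,0,0,0,0,0,3.5],[0,0,0,0,0,0,3.5],[0,0,0,0,0,0,3.5],[0,0,0,0,0,0,3.5],[0,0,0,0,0,0,3.5]], grip_force=20)

```text
time: 9.43
ee_pos: [0.6401, -0.1236, 0.0175]
eef_rot: [0.804, -0.595, 0.0, -0.0]
ft_force: [0.5, -0.6, 1.6]
width: 0.0477
```

Width 47.7 mm means it is the barn. I'll carry it to slot (30,-90) in dryer coordinates, which is (0.583, 0.079) in the world frame.

Request:
play_rows(commands=[[0,0,3,0,0,0,3.5],[0,0,4,0,0,0,3.5],[-1.75,0,4,0,0,-0.1,3.5],[-2,1,3,0,0,-0.116,3.5],[-2,3.25,0,0,0,0,3.5],[0,4,0,0,0,0,3.5],[0,4,0,0,0,0,3.5],[0,4,0,0,0,0,3.5],[0,3,0,0,0,0,3.5],[0,1,0,0,0,0,3.5],[0,0,0,0,0,0,3.5],[0,0,0,0,0,0,3.5]])

```text
time: 10.92
ee_pos: [0.5826, 0.0771, 0.1574]
eef_rot: [0.734, -0.679, 0.0, 0.0]
ft_force: [0.3, -0.4, -1.3]
width: 0.0479
```

```bash
python3 - <<'E'
from h import *
a=snap('scene','s2.png')['img'];w=snap('wrist','w2.png')['img'];print(yaw(),r.read_state()['ee_pos'])
cv2.imwrite('pics/m2.png',np.hstack([w[:260,60:460],cv2.resize(a[110:240,260:430],(400,260))])[:,:,::-1])
E
```

```text
-85.49530023979544 [0.58259849 0.07743427 0.15740343]
```

View pics/m2.png

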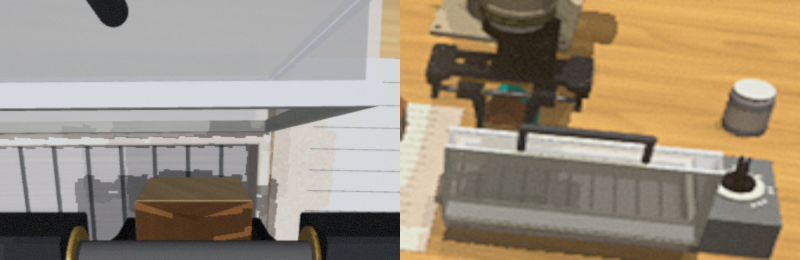

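The gripper's camera side faces the lid, so I'll turn half round, away from the lid, before lowering.

Request:
play_rows(commands=[[-5,0,0,0,0,0,3.5],[-5,0,0,0,0,0.185,3.5],[0,0,0,0,0,0.185,3.5],[0,0,0,0,0,0.185,3.5],[0,0,0,0,0,0.185,3.5],[0,0,0,0,0,0.185,3.5],[0,0,0,0,0,0.185,3.5],[0,0,0,0,0,0.185,3.5],[0,0,0,0,0,0.185,3.5],[0,0,0,0,0,0.185,3.5],[0,0,0,0,0,0.185,3.5],[0,0,0,0,0,0.185,3.5],[0,0,0,0,0,0.185,3.5],[0,0,0,0,0,0.185,3.5],[0,0,0,0,0,0.185,3.5],[0,0,0,0,0,0.185,3.5],[0,0,0,0,0,0.185,3.5],[0,0,0,0,0,0.185,3.5],[0,0,0,0,0,0,3.5]])

```text
time: 13.4
ee_pos: [0.4826, 0.0782, 0.1574]
eef_rot: [0.678, 0.735, 0.0, -0.0]
ft_force: [0.2, 0.3, -2.0]
width: 0.048
```

```bash
python3 - <<'E'
from h import *
print(yaw(),r.read_state()['ee_pos'])
E
```

```text
94.68034533090419 [0.48260745 0.07823946 0.15739587]
```

Request:
play_rows(commands=[[5,0,0,0,0,0,3.5],[5,0.1,0,0,0,0,3.5],[0,0,-3,0,0,0,3.5],[0,0,-4,0,0,0,3.5],[0,0,-3,0,0,0,3.5],[0,0,-1.7,0,0,0,3.5],[0,0,-0.9,0,0,0,3.5],[0,0,0,0,0,0,3.5],[0,0,0,0,0,0,3.5]])

```text
time: 14.52
ee_pos: [0.5833, 0.0802, 0.0324]
eef_rot: [0.677, 0.736, 0.001, 0.0]
ft_force: [0.8, -0.9, -1.0]
width: 0.0477
```

Request:
play_rows(commands=[[0,0,-0.2,0,0,0,3.5],[0,0,0,0,0,0,3.5],[0,0,0,0,0,0,6.5],[0,0,0,0,0,0,6.5],[0,0,0,0,0,0,6.5],[0,0,3,0,0,0,6.5],[0,0,4,0,0,0,6.5],[0,0,6,0,0,0,8.7],[-4,-2,6,0,0,0,8.7],[-6,-6,0,0,0,0,8.7],[0,-6,0,0,0,0,8.7],[0,-4.5,0,0,0,0,8.7],[0,0,0,0,0,0,8.7],[0,0,0,0,0,0,8.7]])

```text
time: 16.27
ee_pos: [0.505, -0.0852, 0.2094]
eef_rot: [0.677, 0.736, 0.0, -0.0]
ft_force: [0.4, 0.1, 0.3]
width: 0.0866
```

```bash
python3 - <<'E'
from h import *
w=snap('wrist','w3.png');print(yaw(),r.read_state()['ee_pos'])
print(proj(w,model('chapel',G['chapel'])).round())
print(fit(w,'chapel'))
t=snap('top','t3.png')['img'];s=snap('scene','s3.png')['img']
cv2.imwrite('pics/m3.png',np.vstack([np.hstack([w['img'][:260,:400],cv2.resize(s[110:240,220:420],(400,260))]),cv2.resize(t[150:250,110:390],(800,286))])[:,:,::-1])
E
```

```text
94.90626216508157 [ 0.50505304 -0.08467646  0.20935882]
[[261. 112.]
 [262. 114.]
 [223. 111.]
 [218. 112.]
 [263.  62.]
 [264.  56.]
 [223.  61.]
 [219.  54.]
 [239. 113.]
 [240.  51.]]
(array([ 0.4286, -0.1011,  3.4773]), np.float64(0.16))
```

View pics/m3.png

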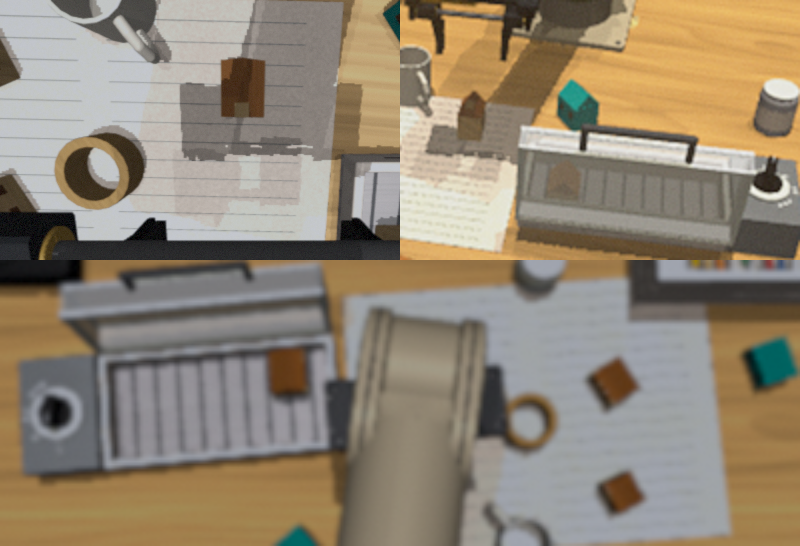

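Barn is upright in the chamber. Chapel fit: (0.4286, -0.101, 3.5°).

Request:
play_rows(commands=[[-4,-0.8,-2,0,0,-0.025,8.7],[-3.6,-0.8,-3,0,0,0,8.7],[0,0,-5,0,0,0,8.7],[0,0,-4,0,0,0,8.7],[0,0,-3,0,0,0,8.7],[0,0,-2.2,0,0,0,8.7],[0,0,0,0,0,0,8.7],[0,0,0,0,0,0,3],[0,0,0,0,0,0,3],[0,0,0,0,0,0,3],[0,0,0,0,0,0,3],[0,0,0,0,0,0,3],[0,0,0,0,0,0,3]])

```text
time: 18.05
ee_pos: [0.4289, -0.1018, 0.0175]
eef_rot: [0.686, 0.728, 0.0, -0.0]
ft_force: [0.0, 0.1, 1.9]
width: 0.04
```

Request:
play_rows(commands=[[0,0,3,0,0,0,3],[0,0,5,0,0,0,3],[0,0,6,0,0,0.025,3],[3,4,0,0,0,0,3],[3,5,0,0,0,0,3],[3.2,5,0,0,0,0,3],[0,3.5,0,0,0,0,3],[0,0,0,0,0,0,3],[0,0,-3,0,0,0,3],[0,0,-4,0,0,0,3],[0,0,-3,0,0,0,3],[0,0,-1.6,0,0,0,3],[0,0,-0.8,0,0,0,3],[0,0,0,0,0,0,3],[0,0,0,0,0,0,3]])

```text
time: 19.92
ee_pos: [0.5216, 0.0733, 0.0344]
eef_rot: [0.677, 0.736, 0.001, 0.0]
ft_force: [-0.2, -1.5, -1.0]
width: 0.0399
```

Request:
play_rows(commands=[[0,0,-0.4,0,0,0,3],[0,0,0,0,0,0,3],[0,0,0,0,0,0,6],[0,0,0,0,0,0,6],[0,0,0,0,0,0,6],[0,0,3,0,0,0,6],[0,0,5,0,0,0,6],[0,0,6,0,0,0,8.7],[0,-5,6,0,0,0,8.7],[0,-6,5,0,0,0,8.7],[1,-6,5,0,0,0,8.7],[2,-6,0,0,0,0,8.7],[2,-6,0,0,0,0,8.7],[2,-6,0,0,0,0,8.7],[1,-5,0,0,0,0,8.7],[0,0,0,0,0,0,8.7],[0,0,0,0,0,0,8.7]])

```text
time: 22.05
ee_pos: [0.5982, -0.2901, 0.2969]
eef_rot: [0.677, 0.736, 0.0, -0.0]
ft_force: [0.4, 0.3, 0.0]
width: 0.0866
```

```bash
python3 - <<'E'
from h import *
w=snap('wrist','w4.png');print(yaw(),r.read_state()['ee_pos'])
for k in('cottage','townhouse'):
  print(k,proj(w,model(k,G[k])).mean(0).round())
  for m in('cottage','townhouse'):
    g=G[k]; print(k,m,fit(w,m,g),fit(w,m,(g[0],g[1],g[2]+90)))
t=snap('top','t4.png')['img']
cv2.imwrite('pics/m4.png',np.hstack([w['img'][:240],cv2.resize(t[160:240,110:210],(300,240))])[:,:,::-1])
E
```

```text
94.90484483776714 [ 0.59853342 -0.28914816  0.29715161]
cottage [203. 126.]
cottage cottage (array([ 0.57  , -0.3546, 30.2308]), np.float64(0.152)) (array([ 0.5702, -0.3538, 31.8124]), np.float64(0.151))
cottage townhouse (array([  0.5686,  -0.3532, -37.7228]), np.float64(0.269)) (array([ 0.5678, -0.3551, 32.1385]), np.float64(0.123))
townhouse [205.  -6.]
townhouse cottage (array([  0.4073,  -0.3599, -61.1986]), np.float64(0.137)) (array([ 0.4058, -0.3651, 26.4594]), np.float64(0.092))
townhouse townhouse (array([  0.4109,  -0.3622, -63.7467]), np.float64(0.101)) (array([ 0.41  , -0.3643, 26.0657]), np.float64(0.065))
```

View pics/m4.png

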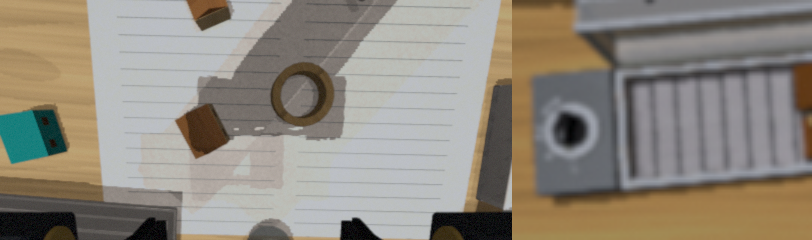

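Image: nearer house at (203,131), the other at (208,10) cut by the top edge. The ridge direction is ambiguous, so I'll zoom.

```bash
python3 - <<'E'
from h import *
w=load('w4.png')['img']
cv2.imwrite('pics/z4.png',np.hstack([cv2.resize(w[95:165,165:245],(400,350),interpolation=cv2.INTER_CUBIC),cv2.resize(w[0:70,165:245],(400,350),interpolation=cv2.INTER_CUBIC)])[:,:,::-1])
E
```

```text
(no output)
```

View pics/z4.png

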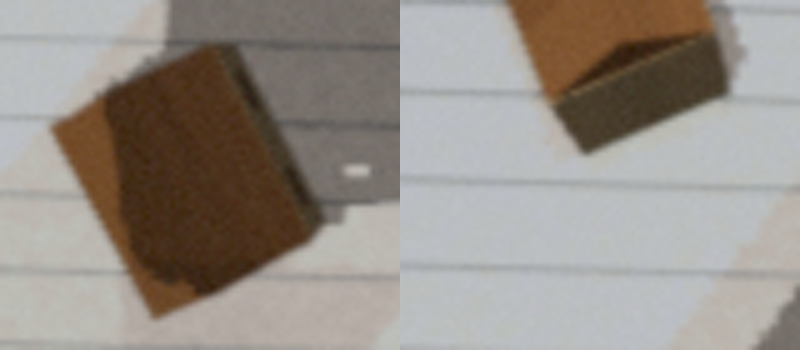

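Cottage: ridge about 31° (straight eave, long edge), at (0.570, -0.354). Townhouse: gable faces +x, ridge about 26°, at (0.410, -0.364). I'll turn the jaws to -59°.

Request:
play_rows(commands=[[0,-1,0,0,0,-0.179,8.7],[0,-1,0,0,0,-0.179,8.7],[0,-1,0,0,0,-0.179,8.7],[0,-1,0,0,0,-0.179,8.7],[0,-1,0,0,0,-0.179,8.7],[-2.8,-1.5,0,0,0,-0.179,8.7],[0,0,0,0,0,-0.179,8.7],[0,0,0,0,0,-0.179,8.7],[0,0,0,0,0,-0.179,8.7],[0,0,0,0,0,-0.179,8.7],[0,0,0,0,0,-0.179,8.7],[0,0,0,0,0,-0.179,8.7],[0,0,0,0,0,-0.179,8.7],[0,0,0,0,0,-0.179,8.7],[0,0,0,0,0,-0.179,8.7],[0,0,0,0,0,0,8.7],[0,0,0,0,0,0,8.7]])

```text
time: 24.28
ee_pos: [0.5706, -0.3545, 0.2974]
eef_rot: [0.872, -0.49, 0.0, -0.0]
ft_force: [0.4, 0.5, -0.1]
width: 0.0869
```

```bash
python3 - <<'E'
from h import *
w=snap('wrist','w5.png');print(yaw(),r.read_state()['ee_pos'])
g=(.57,-.354,31);print(proj(w,model('cottage',g)).round().tolist(),fit(w,'cottage',g),fit(w,'townhouse',g))
t=snap('top','t5.png');print(fit(t,'cottage',g))
E
```

```text
-58.762372394112695 [ 0.57048437 -0.35471299  0.297348  ]
[[236.0, 136.0], [234.0, 139.0], [269.0, 136.0], [271.0, 139.0], [236.0, 174.0], [234.0, 182.0], [269.0, 174.0], [270.0, 182.0], [252.0, 141.0], [252.0, 186.0]] (array([ 0.57  , -0.3537, 33.5457]), np.float64(0.147)) (array([ 0.5685, -0.3552, 30.6241]), np.float64(0.038))Traceback (most recent call last):
  File "<stdin>", line 4, in <module>
  File "h.py", line 23, in fit
    k,lab,st,ce=cv2.connectedComponentsWithStats(m); m=(lab==1+st[1:,4].argmax())
                                                               ~~~~~~~~~~~~~~~^^
ValueError: attempt to get argmax of an empty sequence
```

The silhouette matches the townhouse (error 0.04): (0.5685, -0.355, 30.6°). Grasping it.

Request:
play_rows(commands=[[-0.2,0,-5,0,0,0,8.7],[0,0,-5,0,0,0,8.7],[0,0,-5,0,0,0,8.7],[0,0,-5,0,0,0,8.7],[0,0,-4,0,0,0,8.7],[0,0,-2.5,0,0,0,8.7],[0,0,-1.5,0,0,0,8.7],[0,0,0,0,0,0,8.7],[0,0,0,0,0,0,3],[0,0,0,0,0,0,3],[0,0,0,0,0,0,3],[0,0,0,0,0,0,3],[0,0,0,0,0,0,3],[0,0,0,0,0,0,3]])

```text
time: 26.12
ee_pos: [0.5682, -0.3554, 0.0172]
eef_rot: [0.87, -0.493, 0.0, 0.0]
ft_force: [-0.5, -0.0, 0.2]
width: 0.0439
```

Request:
play_rows(commands=[[0,0,3,0,0,0,3],[0,0,5,0,0,0,3],[0,0,6,0,0,-0.15,3],[-2,4,0,0,0,-0.15,3],[-2.4,6,0,0,0,-0.154,3],[0,6,0,0,0,0,3],[0,6,0,0,0,0,3],[0,6,0,0,0,0,3],[0,6,0,0,0,0,3],[0,6,0,0,0,0,3],[0,6,0,0,0,0,3],[0,5,0,0,0,0,3],[0,0,0,0,0,0,3],[0,0,0,0,0,0,3]])

```text
time: 27.88
ee_pos: [0.5248, 0.1518, 0.1571]
eef_rot: [0.737, -0.676, 0.0, 0.0]
ft_force: [0.3, -0.5, -1.6]
width: 0.044
```

```bash
python3 - <<'E'
from h import *
print(yaw(),r.read_state()['ee_pos'])
w=snap('wrist','w6.png')['img'];t=snap('top','t6.png')['img'];s=snap('scene','s6.png')['img']
cv2.imwrite('pics/m6.png',np.vstack([np.hstack([w[:260,60:460],cv2.resize(s[110:240,220:420],(400,260))]),cv2.resize(t[150:250,110:390],(800,286))])[:,:,::-1])
E
```

```text
-85.0569844672599 [0.52480627 0.15177312 0.15708628]
```

View pics/m6.png

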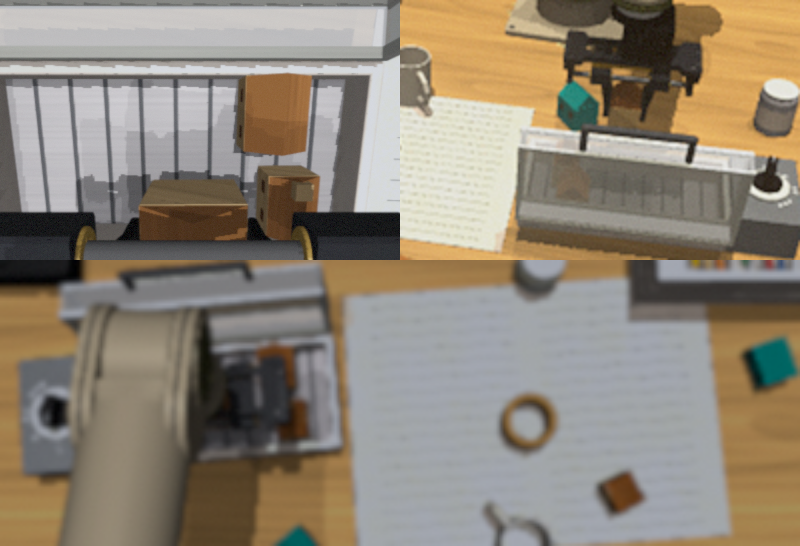

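Barn and chapel are upright with clear room. Lowering the held house.

Request:
play_rows(commands=[[0,0.3,-3,0,0,0,3],[0,0,-4,0,0,0,3],[0,0,-3,0,0,0,3],[0,0,-1.6,0,0,0,3],[0,0,-0.8,0,0,0,3],[0,0,-0.3,0,0,0,3],[0,0,0,0,0,0,3],[0,0,0,0,0,0,3]])

```text
time: 29.02
ee_pos: [0.5253, 0.1558, 0.0308]
eef_rot: [0.737, -0.676, 0.0, -0.0]
ft_force: [0.0, -0.4, -2.0]
width: 0.0437
```

Request:
play_rows(commands=[[0,0,-0.1,0,0,0,3],[0,0,0,0,0,0,6.2],[0,0,0,0,0,0,6.2],[0,0,0,0,0,0,6.2],[0,0,3,0,0,0,6.2],[0,0,5,0,0,0,6.2],[0,0,6,0,0,0,8.7],[0,-5,6,0,0,0,8.7],[0,-6,6,0,0,0,8.7],[-1.5,-6,1,0,0,0,8.7],[-2,-6,0,0,0,0,8.7],[-2,-6,0,0,0,0.12,8.7],[-2,-6,0,0,0,0.12,8.7],[-2,-6,0,0,0,0.13,8.7],[-2,-6,0,0,0,0,8.7],[0,-5,0,0,0,0,8.7],[0,0,0,0,0,0,8.7],[0,0,0,0,0,0,8.7]])

```text
time: 31.28
ee_pos: [0.4004, -0.3206, 0.2753]
eef_rot: [0.849, -0.529, 0.006, 0.001]
ft_force: [0.1, 0.3, 0.9]
width: 0.0868
```

```bash
python3 - <<'E'
from h import *
w=snap('wrist','w7.png');print(yaw(),r.read_state()['ee_pos'])
for g in((.41,-.364,26),(.41,-.364,-64)):print(proj(w,model('cottage',g)).mean(0).round().tolist(),fit(w,'cottage',g),fit(w,'townhouse',g))
s=snap('scene','s7.png')['img'];t=snap('top','t7.png')['img']
cv2.imwrite('pics/m7.png',np.vstack([np.hstack([cv2.resize(w['img'][80:240,150:396],(400,260)),cv2.resize(s[110:240,220:420],(400,260))]),cv2.resize(t[150:250,110:390],(800,286))])[:,:,::-1])
E
```

```text
-63.81858444560617 [ 0.40054381 -0.32038311  0.27526626]
[287.0, 171.0] (array([ 0.4247, -0.3575, 36.054 ]), np.float64(0.322)) (array([ 0.4238, -0.358 , 30.5351]), np.float64(0.187))
[287.0, 171.0] (array([  0.4179,  -0.3583, -51.1683]), np.float64(0.316)) (array([  0.4202,  -0.3603, -58.7763]), np.float64(0.2))
```

View pics/m7.png

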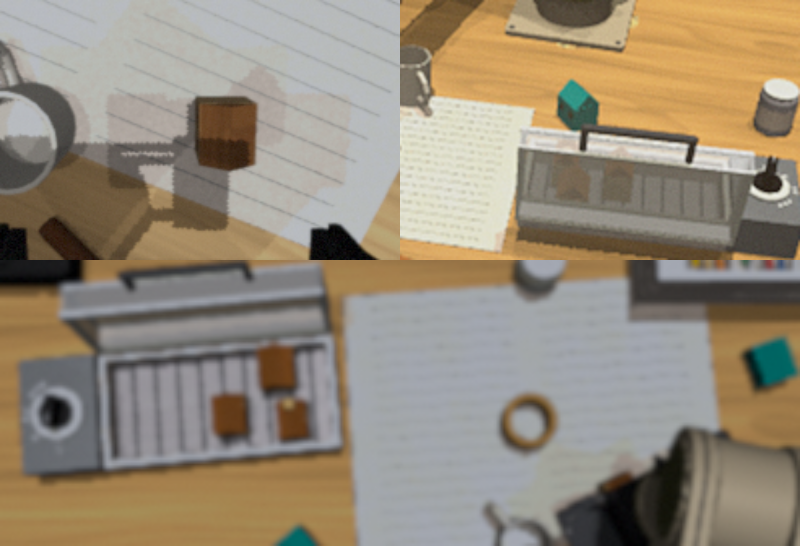

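```bash
python3 - <<'E'
from h import *
s=r.read_state();print(s['joint_positions'].round(2),s['ee_pos'],s['eef_rot'],s['joint_vel'].round(3))
E
```

```text
[-1.1  -0.5   1.34  1.73  0.49  1.53 -0.92] [ 0.40068696 -0.32029599  0.27534646] [ 0.84902666 -0.52831075  0.0063691   0.00095882] [-0.001  0.001 -0.002 -0.003  0.001  0.001  0.001]
```

Request:
play_rows(commands=[[0.8,-2,0,0,0,0,8.7],[0.8,-2,0,0,0,0,8.7],[0,0,0,0,0,0,8.7],[0,0,0,0,0,0,8.7]])

```text
time: 31.92
ee_pos: [0.3958, -0.3433, 0.2829]
eef_rot: [0.849, -0.529, 0.019, 0.003]
ft_force: [-0.5, 0.8, 0.1]
width: 0.087
```

```bash
python3 - <<'E'
from h import *
s=r.read_state();print(s['joint_positions'].round(2),s['ee_pos'],s['eef_rot'],yaw())
w=snap('wrist','w8.png')
for g in((.42,-.358,26),(.42,-.358,-64)):print(proj(w,model('cottage',g)).mean(0).round().tolist(),fit(w,'cottage',g),fit(w,'townhouse',g))
E
```

```text
[-1.06 -0.5   1.34  1.71  0.5   1.52 -0.88] [ 0.39582329 -0.34331922  0.2828567 ] [ 0.8485783  -0.52871001  0.01929229  0.00289649] -63.85026107338688
[266.0, 151.0] (array([ 0.4257, -0.3564, 34.162 ]), np.float64(0.294)) (array([ 0.4226, -0.3575, 26.1118]), np.float64(0.141))
[265.0, 151.0] (array([  0.4181,  -0.3541, -64.2745]), np.float64(0.291)) (array([  0.4208,  -0.3579, -63.3707]), np.float64(0.181))
```

Joints 2 and 3 have drifted to their limits. I'll swing outward at larger reach to free them.

Request:
play_rows(commands=[[5,0,-0.5,0,0,0,8.7],[5,0,-0.5,0,0,0,8.7],[5,0,-0.5,0,0,0,8.7],[5,0,-0.5,0,0,0,8.7],[5,0,0,0,0,0,8.7],[0,0,0,0,0,0,8.7]])

```text
time: 32.72
ee_pos: [0.5139, -0.2598, 0.3018]
eef_rot: [0.847, -0.525, 0.09, 0.002]
ft_force: [-0.6, 0.3, -0.8]
width: 0.0868
```

```bash
cat >> h.py <<'E'
from scipy.spatial.transform import Rotation as Ro
def st(y=None):
    s=r.read_state();R=Ro.from_quat(s['eef_rot']);y=np.radians(yaw() if y is None else y)
    T=Ro.from_quat([np.cos(y/2),np.sin(y/2),0,0]);print('J',s['joint_positions'].round(2),'p',s['ee_pos'].round(4),'yaw',round(yaw(),1),'fix',(T*R.inv()).as_rotvec().round(3),'t',round(s['time'],1),'F',s['ft_force'].round(1))
E
python3 -c "
from h import *
st()"
```

```text
J [-1.33 -0.5   1.34  1.68  0.59  1.44 -1.13] p [ 0.5139 -0.2598  0.3018] yaw -63.6 fix [0.099 0.151 0.   ] t 32.7 F [-0.6  0.3 -0.8]
```

Request:
play_rows(commands=[[0,5,0,0.05,0.075,0,8.7],[0,5,0,0.05,0.075,0,8.7],[0,5,0,0,0,0,8.7],[0,5,0,0,0,0,8.7],[0,5,0,0,0,0,8.7],[0,0,0,0,0,0,8.7]])

```text
time: 33.48
ee_pos: [0.4962, -0.003, 0.305]
eef_rot: [0.851, -0.526, 0.008, -0.001]
ft_force: [0.1, -1.1, 0.7]
width: 0.0869
```

```bash
python3 -c "
from h import *
st()"
```

```text
J [-1.61 -0.38  1.26  1.71  0.37  1.54 -1.49] p [ 0.4962 -0.003   0.305 ] yaw -63.5 fix [0.006 0.015 0.   ] t 33.5 F [ 0.1 -1.1  0.7]
```

Request:
play_rows(commands=[[5,0,-1,0.006,0.015,0,8.7],[5,0,-1,0,0,0,8.7],[5,0,-1,0,0,0,8.7],[5,0,-1,0,0,0,8.7],[5,0,-1,0,0,0,8.7],[3,0,-1,0,0,0,8.7],[0,0,0,0,0,0,8.7]])

```text
time: 34.35
ee_pos: [0.5753, -0.0049, 0.2919]
eef_rot: [0.845, -0.527, 0.078, -0.048]
ft_force: [-0.0, -0.2, -0.7]
width: 0.087
```

```bash
python3 -c "
from h import *
st()"
```

```text
J [-1.77 -0.5   1.34  1.7   0.57  1.4  -1.59] p [ 0.5753 -0.0049  0.2919] yaw -63.9 fix [ 0.     0.183 -0.   ] t 34.4 F [-0.  -0.2 -0.7]
```

I'll fit a kinematic model from logged states to plan a way out of this elbow posture.

```bash
cat > kin.py <<'E'
import numpy as np, itertools
from scipy.spatial.transform import Rotation as Ro
from scipy.optimize import least_squares
S=[([-1.14861324,.33281297,-.0646949,1.46084727,.02160022,1.3498987,-.08849366],[.26877223,.56387799,.22183561],[.845648550,.533739755,-.000521,.000364]),
([-1.1,-.5,1.34,1.73,.49,1.53,-.92],[.40068696,-.32029599,.27534646],[.84902666,-.52831075,.0063691,.00095882]),
([-1.06,-.5,1.34,1.71,.5,1.52,-.88],[.39582329,-.34331922,.2828567],[.8485783,-.52871001,.01929229,.00289649]),
([-1.33,-.5,1.34,1.68,.59,1.44,-1.13],[.5139,-.2598,.3018],[.847,-.525,.09,.002]),
([-1.61,-.38,1.26,1.71,.37,1.54,-1.49],[.4962,-.003,.305],[.851,-.526,.008,-.001]),
([-1.77,-.5,1.34,1.7,.57,1.4,-1.59],[.5753,-.0049,.2919],[.845,-.527,.078,-.048])]
def fk(q,p,sg):
    h,a1,L1,a2,a3,L2,a4,L3,psi,y0=p
    R=Ro.from_euler('z',sg[0]*q[0]+y0);x=np.array([0,0,h])
    def rot(ax,ang):
        nonlocal R; R=R*Ro.from_rotvec(np.array(ax)*ang)
    def go(v):
        nonlocal x; x=x+R.apply(v)
    go([a1,0,0]);rot([0,1,0],q[1]);rot([0,0,1],sg[1]*q[2]);go([a2,0,L1]);rot([0,1,0],q[3]);go([a3,0,0]);rot([0,0,1],sg[2]*q[4]);go([0,0,L2]);rot([0,1,0],q[5]);go([a4,0,0]);rot([0,0,1],sg[3]*q[6]+psi);go([0,0,L3])
    return x,R
def res(p,sg):
    o=[]
    for q,x,qq in S:
        X,R=fk(q,p,sg);o+=list((X-x)*10)+list((R*Ro.from_quat(qq).inv()).as_rotvec()*2)
    return np.array(o)
def fitk():
    best=None
    for sg in itertools.product((1,-1),repeat=4):
      for psi in(0,np.pi/2,np.pi,-np.pi/2):
        f=least_squares(res,[.35,0,.4,0,0,.4,0,.25,psi,0],args=(sg,),loss='soft_l1',max_nfev=200)
        if best is None or f.cost<best[0]:best=(f.cost,f.x,sg)
    return best
if __name__=='__main__':
    c,p,sg=fitk();print(c,p.round(4),sg);print(res(p,sg).reshape(-1,6).round(3));np.savez('kin.npz',p=p,sg=sg)
E
python3 kin.py
```

```text
0.009931242652124972 [ 0.2969 -0.0134  0.374  -0.0907 -0.0354  0.6414  0.0308  0.3525  3.0675
 -0.072 ] (-1, -1, -1, -1)
[[-0.018  0.013 -0.012  0.     0.     0.004]
 [ 0.034  0.07  -0.015  0.003  0.003  0.005]
 [ 0.014  0.024  0.018  0.    -0.004 -0.01 ]
 [-0.059 -0.054  0.019 -0.028  0.026  0.   ]
 [ 0.038 -0.01  -0.014  0.005 -0.003 -0.004]
 [ 0.005 -0.03   0.003 -0.024 -0.005 -0.006]]
```

```bash
cat > sim.py <<'E'
from kin import *
d=np.load('kin.npz');P=d['p'];SG=d['sg']
LO=np.array([-2.6,-.5,-1.47,.16,-1.27,.06,-2.6]);HI=np.array([2.6,2.12,1.34,2.42,4.41,2.06,2.6])
def jac(q):
    x,R=fk(q,P,SG);J=np.zeros((6,7));e=1e-5
    for i in range(7):
        q2=q.copy();q2[i]+=e;X,R2=fk(q2,P,SG);J[:3,i]=(X-x)/e;J[3:,i]=(R2*R.inv()).as_rotvec()/e
    return x,R,J
W=np.array([1,1,1,.3,.3,.3])
def step(q,tx,tR,n=6,lam=.02):
    for _ in range(n):
        x,R,J=jac(q);e=np.r_[tx-x,(tR*R.inv()).as_rotvec()]*W
        if np.linalg.norm(e)<1e-4:break
        Jw=J*W[:,None];q=np.clip(q+Jw.T@np.linalg.solve(Jw@Jw.T+lam**2*np.eye(6),e),LO,HI)
    return q,np.linalg.norm(e)
def goto(q,x1,dyaw):
    x,R=fk(q,P,SG);y=2*np.arctan2(R.as_quat()[1],R.as_quat()[0])
    n=int(max(np.linalg.norm(np.array(x1)-x)/.05,abs(dyaw)/.17))+1;b=0
    for i in range(1,n+1):
        a=y+dyaw*i/n;q,e=step(q,x+(np.array(x1)-x)*i/n,Ro.from_quat([np.cos(a/2),np.sin(a/2),0,0]));b=max(b,e)
    return q,b,n
E
python3 - <<'E'
from sim import *
q=np.array(S[4][0]);qa,b,n=goto(q,[.775,-.003,.245],0);print('check',qa.round(2),b,fk(qa,P,SG)[0])
q=np.array(S[5][0])
# tests: yaw turning in place, moves
for x1,dy in [([.5,0,.3],0),([.5,-.1,.3],1.57),([.5,-.1,.3],2.6),([.5,-.1,.45],2.6),([.5,-.1,.3],-.6),([.35,-.25,.3],2.6)]:
    a,b,n=goto(q,x1,dy);f,b2,_=goto(a,[.42,-.358,.2],0);print(x1,dy,a.round(2),round(b,3),'->',f.round(2),round(b2,3))
E
```

```text
check [-2.1  -0.5   1.34  1.55  0.66  1.58 -1.65] 0.5819056276541681 [0.57146754 0.09738106 0.37748586]
[0.5, 0, 0.3] 0 [-1.73 -0.5   1.29  1.71  0.48  1.58 -1.59] 0.064 -> [-1.24 -0.5   1.34  1.76  0.55  1.42 -0.89] 0.133
[0.5, -0.1, 0.3] 1.57 [-1.58 -0.5   1.33  1.69  0.49  1.58  0.17] 0.125 -> [-1.24 -0.5   1.34  1.76  0.55  1.42  0.68] 0.133
[0.5, -0.1, 0.3] 2.6 [-1.58 -0.5   1.33  1.69  0.49  1.58  1.2 ] 0.13 -> [-1.24 -0.5   1.34  1.76  0.55  1.42  1.71] 0.133
[0.5, -0.1, 0.45] 2.6 [-1.72 -0.5   1.31  1.43  0.51  1.82  1.17] 0.127 -> [-1.24 -0.5   1.34  1.76  0.55  1.42  1.71] 0.133
[0.5, -0.1, 0.3] -0.6 [-1.58 -0.5   1.33  1.69  0.49  1.58 -1.99] 0.105 -> [-1.24 -0.5   1.34  1.76  0.55  1.42 -1.49] 0.133
[0.35, -0.25, 0.3] 2.6 [-0.74 -0.5   0.95  1.85  0.42  1.61  1.64] 0.112 -> [-1.02 -0.09  1.34  1.8   0.09  1.33  2.03] 0.227
```

```bash
cat > search.py <<'E'
from sim import *
import time,sys
rng=np.random.default_rng(int(sys.argv[1]));q0=np.array(S[5][0]);t=time.time();out=[]
T=[.42,-.358,.2]
while time.time()-t<150:
    q=q0;wp=[];bs=0;k=rng.integers(1,4)
    for i in range(k):
        w=[rng.uniform(.2,.6),rng.uniform(-.5,0.05),rng.uniform(.28,.45)];wp.append(np.round(w,2));q,b,n=goto(q,wp[-1],0);bs=max(bs,b)
    f,b2,_=goto(q,T,0);_,_,J=0,0,0
    x,R=fk(f,P,SG);e=np.linalg.norm(x-T)
    m=min((f-LO)[[1,2,3,4,5]].min(),(HI-f)[[1,2,3,4,5]].min())
    out.append((m-10*e,m,e,bs,[list(map(float,w)) for w in wp],f.round(2)))
out.sort(key=lambda o:-o[0])
for o in out[:6]:print(o)
print(len(out))
E
(python3 search.py 1 >o1 & python3 search.py 2 >o2 & python3 search.py 3 >o3 & wait); cat o1 o2 o3
```

```text
(np.float64(0.6772278907971161), np.float64(0.6775160055904588), np.float64(2.8811479334265347e-05), np.float64(0.06378310321839765), [[0.27, -0.24, 0.36], [0.32, -0.06, 0.37], [0.44, 0.02, 0.43]], array([ 0.03,  0.18,  0.65,  1.68, -0.11,  1.32, -0.42]))
(np.float64(0.6749063352309206), np.float64(0.6750304299098941), np.float64(1.2409467897356491e-05), np.float64(0.07951577417629715), [[0.22, -0.39, 0.29], [0.38, 0.02, 0.31], [0.55, -0.33, 0.41]], array([ 0.05,  0.18,  0.62,  1.68, -0.11,  1.32, -0.42]))
(np.float64(0.6741735421521444), np.float64(0.674304941945615), np.float64(1.3139979347053607e-05), np.float64(0.1294928193031415), [[0.49, -0.07, 0.3], [0.26, 0.01, 0.29]], array([ 0.06,  0.17,  0.62,  1.68, -0.1 ,  1.32, -0.42]))
(np.float64(0.6730340536807747), np.float64(0.6732228246237988), np.float64(1.8877094302404968e-05), np.float64(0.12743549603909915), [[0.46, -0.29, 0.33], [0.21, 0.02, 0.41]], array([ 0.07,  0.17,  0.61,  1.68, -0.1 ,  1.32, -0.34]))
(np.float64(0.6718285358541516), np.float64(0.6720645208380134), np.float64(2.359849838618013e-05), np.float64(0.06452122
[... 2550 characters left out ...]
loat64(0.6773982088426757), np.float64(0.6776570683426906), np.float64(2.5885950001494297e-05), np.float64(0.13905565581032747), [[0.21, -0.04, 0.4], [0.3, -0.08, 0.45]], array([ 0.02,  0.18,  0.65,  1.68, -0.11,  1.32, -0.42]))
(np.float64(0.6772724575608053), np.float64(0.6774334555990892), np.float64(1.609980382838676e-05), np.float64(0.13031804163813035), [[0.38, 0.01, 0.44], [0.22, -0.08, 0.39]], array([ 0.03,  0.18,  0.65,  1.68, -0.11,  1.32, -0.42]))
(np.float64(0.676746951682511), np.float64(0.6769448704483128), np.float64(1.979187658017375e-05), np.float64(0.13064138300195716), [[0.25, -0.01, 0.35], [0.31, -0.29, 0.39]], array([ 0.03,  0.18,  0.65,  1.68, -0.11,  1.32, -0.42]))
416
```

Retracting toward the base unwinds the elbow; then I go out to the target.

Request:
play_rows(commands=[[-5,0,0.5,0,0.06,0,8.7],[-5,0,0.5,0,0.06,0,8.7],[-5,-0.5,0.5,0,0.06,0,8.7],[-5,-0.5,0.5,0,0,0,8.7],[-5,-1,0.5,0,0,0,8.7],[-4,-1,0.5,0,0,0,8.7],[0,0,0,0,0,0,8.7]])

```text
time: 35.22
ee_pos: [0.3373, -0.0293, 0.3209]
eef_rot: [0.848, -0.53, 0.002, -0.006]
ft_force: [0.7, 0.1, -0.4]
width: 0.0871
```

```bash
python3 -c "
from h import *
st()"
```

```text
J [-0.77 -0.5   0.49  1.96  0.22  1.61 -1.44] p [ 0.3373 -0.0293  0.3209] yaw -64.1 fix [-0.008  0.009  0.   ] t 35.2 F [ 0.7  0.1 -0.4]
```

Request:
play_rows(commands=[[-4,0,0,-0.008,0.009,0,8.7],[-3,0,0,0,0,0,8.7],[0,0,0,0,0,0,8.7],[2.1,-4.7,-1,0,0,0,8.7],[2.1,-4.7,-1,0,0,0,8.7],[2.1,-4.7,-1,0,0,0,8.7],[2.1,-4.7,0,0,0,0,8.7],[2.1,-4.7,0,0,0,0,8.7],[2.1,-4.7,0,0,0,0,8.7],[2.1,-4.7,0,0,0,0,8.7],[0,0,0,0,0,0,8.7],[0,0,0,0,0,0,8.7]])

```text
time: 36.72
ee_pos: [0.4476, -0.3568, 0.2944]
eef_rot: [0.85, -0.526, 0.003, -0.005]
ft_force: [-0.7, -0.3, -0.5]
width: 0.087
```

```bash
python3 - <<'E'
from h import *
st()
w=snap('wrist','w9.png')
for g in((.42,-.358,26),(.42,-.358,-64)):print(proj(w,model('cottage',g)).mean(0).round().tolist(),fit(w,'cottage',g),fit(w,'townhouse',g))
E
```

```text
J [-0.2   0.25  0.98  1.53 -0.22  1.46 -0.33] p [ 0.4476 -0.3568  0.2944] yaw -63.5 fix [-0.005  0.009  0.   ] t 36.7 F [-0.7 -0.3 -0.5]
[244.0, 181.0] (array([ 0.425 , -0.3567, 33.7953]), np.float64(0.34)) (array([ 0.4228, -0.3581, 26.7116]), np.float64(0.204))
[244.0, 181.0] (array([  0.4217,  -0.3638, -50.8339]), np.float64(0.34)) (array([  0.4185,  -0.3609, -59.0433]), np.float64(0.199))
```

```bash
python3 - <<'E'
from h import *
w=load('w9.png')
cv2.imwrite('pics/z9.png',cv2.resize(w['img'][140:225,190:300],(660,510),interpolation=cv2.INTER_CUBIC)[:,:,::-1])
E
```

```text
(no output)
```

View pics/z9.png

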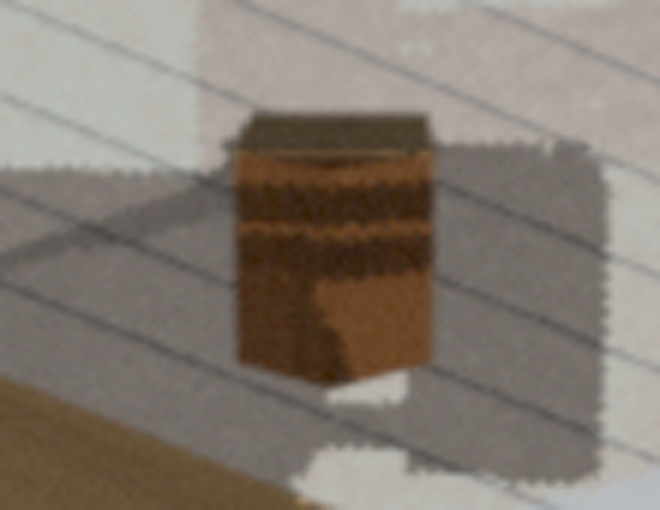

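Clear: the gable is at the top (z9 y≈113–150), the ridge runs vertically at u≈335, and the eave is ~39 mm wide, so this is the townhouse and it is already aligned with the jaws.

```bash
python3 - <<'E'
from h import *
w=load('w9.png');f=lambda q:(q[0]/6+189.6,q[1]/6+139.6)
P=np.array([ray(w,*f(q),.054) for q in [(238,150),(433,150),(238,362),(433,365)]]);print(P.round(4),P.mean(0));print(ray(w,*f((332,387)),.074),ray(w,*f((335,152)),.074))
e=P[2]-P[0]+P[3]-P[1];print(np.degrees(np.arctan2(e[1],e[0])),np.linalg.norm(P[1]-P[0]),np.linalg.norm(e)/2)
E
```

```text
[[ 0.4343 -0.3318  0.054 ]
 [ 0.4515 -0.3663  0.054 ]
 [ 0.3952 -0.3505  0.054 ]
 [ 0.4122 -0.3861  0.054 ]] [ 0.42329468 -0.35865813  0.054     ]
[ 0.40423672 -0.36772667  0.074     ] [ 0.44561306 -0.34805445  0.074     ]
-153.8400462884424 0.038505512988254234 0.043661097617463715
```

Request:
play_rows(commands=[[-1.2,-0.1,-5,-0.005,0.009,0,8.7],[-1.2,-0.1,-5,0,0,0,8.7],[0,0,-5,0,0,0,8.7],[0,0,-4,0,0,0,8.7],[0,0,-3,0,0,0,8.7],[0,0,-2,0,0,0,8.7],[0,0,0,0,0,0,8.7],[0,0,0,0,0,0,8.7]])

```text
time: 37.78
ee_pos: [0.4234, -0.3605, 0.0558]
eef_rot: [0.85, -0.527, 0.001, -0.002]
ft_force: [-0.2, -1.0, -0.0]
width: 0.0869
```

```bash
python3 -c "
from h import *
st(-63.8)"
```

```text
J [-0.08  0.45  0.86  1.87 -0.41  1.01 -0.15] p [ 0.4234 -0.3605  0.0558] yaw -63.6 fix [-0.001  0.004 -0.004] t 37.8 F [-0.2 -1.  -0. ]
```

Request:
play_rows(commands=[[0,0.15,-2,0,0.004,0,8.7],[0,0,-1.8,0,0,0,8.7],[0,0,0,0,0,0,8.7],[0,0,0,0,0,0,3],[0,0,0,0,0,0,3],[0,0,0,0,0,0,3],[0,0,0,0,0,0,3],[0,0,0,0,0,0,3],[0,0,0,0,0,0,3]])

```text
time: 38.9
ee_pos: [0.4226, -0.3587, 0.0164]
eef_rot: [0.85, -0.527, -0.001, -0.0]
ft_force: [-0.6, -0.0, 0.8]
width: 0.0397
```

```bash
python3 - <<'E'
from h import *
st()
from sim import goto
q=r.read_state()['joint_positions']
for x1,d in [([.42,-.36,.16],0),([.45,-.15,.16],-.37),([.524,.231,.16],0),([.524,.231,.03],0)]:
    q,b,n=goto(q,x1,d);print(q.round(2),round(b,4),n)
E
```

```text
J [-0.04  0.51  0.82  1.89 -0.46  0.94 -0.12] p [ 0.4226 -0.3587  0.0164] yaw -63.6 fix [-0.002 -0.002  0.   ] t 38.9 F [-0.6 -0.   0.8]
[-0.22  0.27  0.95  1.72 -0.23  1.27 -0.34] 0.0 5
[-0.57 -0.07  0.78  1.92  0.05  1.28 -1.29] 0.0 5
[-0.88  0.25  0.43  1.66 -0.11  1.25 -1.9 ] 0.0 8
[-0.85  0.39  0.41  1.75 -0.18  1.04 -1.86] 0.0 3
```

Request:
play_rows(commands=[[0,0,3,0,0,0,3],[0,0,5,0,0,0,3],[0,0,6,0,0,0,3],[0.7,5,0.4,0,0,-0.09,3],[0.7,5,0,0,0,-0.09,3],[0.7,5.5,0,0,0,-0.09,3],[0.7,5.5,0,0,0,-0.1,3],[1,5.5,0,0,0,0,3],[1,5.5,0,0,0,0,3],[1,5.5,0,0,0,0,3],[1,5.5,0,0,0,0,3],[1,5.5,0,0,0,0,3],[1,5.5,0,0,0,0,3],[0.7,4.7,0,0,0,0,3],[0,0,0,0,0,0,3],[0,0,0,0,0,0,3]])

```text
time: 40.9
ee_pos: [0.5175, 0.2273, 0.16]
eef_rot: [0.738, -0.675, -0.001, -0.0]
ft_force: [0.2, -0.8, -0.6]
width: 0.0397
```

```bash
python3 - <<'E'
from h import *
st(-85.1)
w=snap('wrist','w10.png')['img'];s=snap('scene','s10.png')['img'];t=snap('top','t10.png')['img']
cv2.imwrite('pics/m10.png',np.vstack([np.hstack([w[:260,60:460],cv2.resize(s[110:240,220:420],(400,260))]),cv2.resize(t[150:250,110:390],(800,286))])[:,:,::-1])
E
```

```text
J [-1.05  0.28  0.66  1.74 -0.18  1.19 -1.82] p [0.5175 0.2273 0.16  ] yaw -84.9 fix [-0.002 -0.001 -0.004] t 40.9 F [ 0.2 -0.8 -0.6]
```

View pics/m10.png

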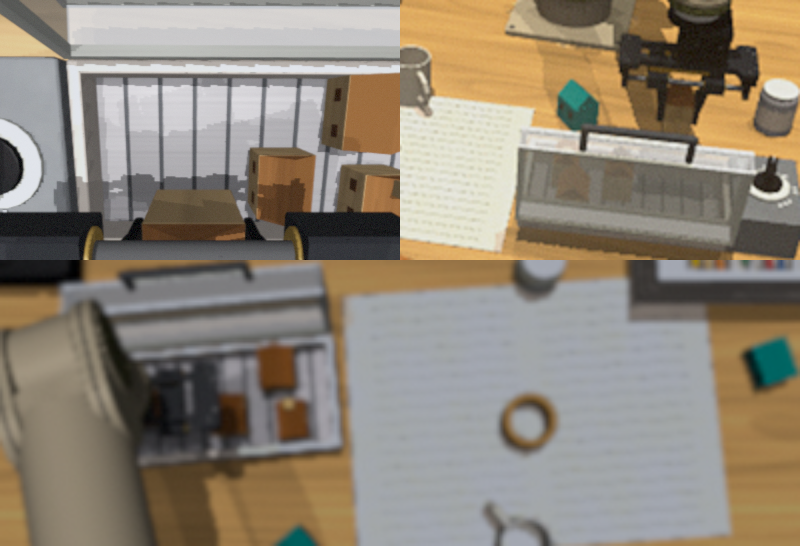

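All three are upright and the slot ahead is clear. Lowering.

Request:
play_rows(commands=[[0,0.2,-3,0,0,0,3],[0,0,-4,0,0,0,3],[0,0,-3,0,0,0,3],[0,0,-1.6,0,0,0,3],[0,0,-0.8,0,0,0,3],[0,0,-0.5,0,0,0,3],[0,0,0,0,0,0,3],[0,0,0,0,0,0,3]])

```text
time: 42.05
ee_pos: [0.5179, 0.2305, 0.032]
eef_rot: [0.738, -0.674, -0.001, -0.001]
ft_force: [0.3, -0.2, -1.8]
width: 0.0397
```

Request:
play_rows(commands=[[0,0,-0.3,0,0,0,3],[0,0,0,0,0,0,3],[0,0,0,0,0,0,5.8],[0,0,0,0,0,0,5.8],[0,0,0,0,0,0,5.8],[0,0,3,0,0,0,5.8],[0,0,5,0,0,0,5.8],[0,0,6,0,0,0,5.8],[0,-2,6,0,0,0,5.8],[0,-2,6,0,0,0,5.8],[0,0,5,0,0,0,5],[0,0,0,0,0,0,5],[0,0,0,0,0,0,5]])

```text
time: 43.68
ee_pos: [0.5173, 0.1908, 0.3361]
eef_rot: [0.738, -0.674, -0.002, -0.0]
ft_force: [-0.6, 0.4, 0.3]
width: 0.0504
```

```bash
python3 - <<'E'
from h import *
st(-85.1)
from sim import goto
q=r.read_state()['joint_positions']
for x1,d in [([.52,.18,.34],1.57),([.67,.177,.34],0),([.6735,.177,.221],0),([.62,.17,.228],0),([.5,.16,.19],0),([.431,.156,.067],0),([.431,.156,.2],0),([.527,.37,.2],1.57)]:
    q,b,n=goto(q,x1,d);print(q.round(2),round(b,4),n)
w=snap('wrist','w11.png')['img'];s=snap('scene','s11.png')['img'];t=snap('top','t11.png')['img']
cv2.imwrite('pics/m11.png',np.vstack([np.hstack([w[:260,60:460],cv2.resize(s[110:240,220:420],(400,260))]),cv2.resize(t[150:250,110:390],(800,286))])[:,:,::-1])
E
```

```text
J [-1.06  0.14  0.72  1.5  -0.1   1.54 -1.83] p [0.5173 0.1908 0.3361] yaw -84.8 fix [-0.002 -0.002 -0.005] t 43.7 F [-0.6  0.4  0.3]
[-0.99  0.13  0.63  1.5  -0.08  1.54 -0.27] 0.0 10
[-0.73  0.55  0.66  1.11 -0.33  1.58 -0.06] 0.0 4
[-0.76  0.59  0.64  1.26 -0.34  1.4  -0.05] 0.0 3
[-0.85  0.44  0.67  1.41 -0.27  1.38 -0.09] 0.0 2
[-1.05  0.1   0.68  1.76 -0.06  1.31 -0.26] 0.0 3
[-1.09 -0.    0.65  2.03  0.    1.11 -0.35] 0.0 3
[-1.1  -0.15  0.62  1.91  0.09  1.35 -0.41] 0.0 3
[-1.07  0.43  0.5   1.44 -0.21  1.33  1.1 ] 0.0 10
```

View pics/m11.png

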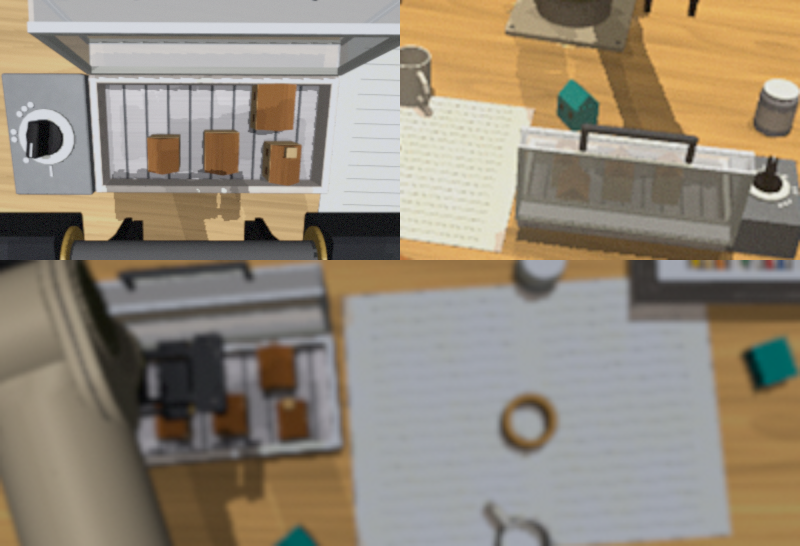

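All four houses stand upright in the box. Now I check the open bar's predicted position against the top image.

```bash
python3 - <<'E'
from h import *
t=load('t11.png')
for q in [(122,278),(247,270)]:
    print(ray(t,q[0]/800*280+110,(q[1]-260)/286*100+150,.246))
s=load('s11.png')
for q in [(583,133),(692,143)]:
    print(ray(s,(q[0]-400)/2+220,q[1]/2+110,.243))
E
```

```text
[0.6630713  0.24671967 0.246     ]
[0.67142047 0.10402254 0.246     ]
[0.69761114 0.110895   0.243     ]
[0.68073251 0.24892346 0.243     ]
```

Request:
play_rows(commands=[[0,0,0.4,0,0,0.174,6],[0,0,0,0,0,0.174,6],[0,0,0,0,0,0.174,6],[0,0,0,0,0,0.174,6],[2,0,0,0,0,0.174,6],[3,-0.3,0,0,0,0.174,6],[3,-0.3,0,0,0,0.174,6],[4,-0.4,0,0,0,0.174,6],[3.7,-0.4,0,0,0,0.174,6],[0,0,0,0,0,0,6],[0,0,0,0,0,0,6]])

```text
time: 45.2
ee_pos: [0.6742, 0.1767, 0.34]
eef_rot: [0.999, 0.042, -0.002, 0.001]
ft_force: [0.0, 0.1, 0.3]
width: 0.0595
```

```bash
python3 - <<'E'
from h import *
st(4.9)
w=snap('wrist','w12.png');cv2.imwrite('pics/m12.png',w['img'][:260,:,::-1])
E
```

```text
J [-0.66  0.52  0.59  1.04 -0.28  1.65 -0.08] p [0.6742 0.1767 0.34  ] yaw 4.8 fix [ 0.002 -0.004  0.002] t 45.2 F [0.  0.1 0.3]
```

View pics/m12.png

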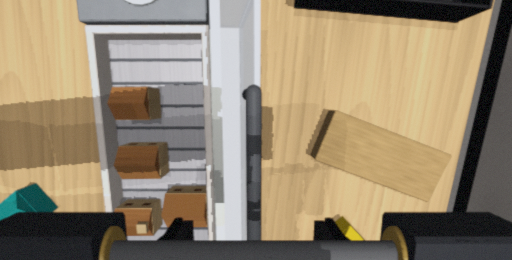

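The bar is centred between the jaws (u≈254). Descend and pinch.

Request:
play_rows(commands=[[0,0,-4,0,0,0,6],[0,0,-4,0,0,0,6],[0,0,-2.5,0,0,0,6],[0,0,-1.3,0,0,0,6],[0,0,0,0,0,0,6],[0,0,0,0,0,0,0.5],[0,0,0,0,0,0,0.5],[0,0,0,0,0,0,0.5],[0,0,0,0,0,0,0.5],[0,0,0,0,0,0,0.5],[0,0,0,0,0,0,0.5]], grip_force=25)

```text
time: 46.62
ee_pos: [0.674, 0.1766, 0.2228]
eef_rot: [0.999, 0.043, -0.002, 0.001]
ft_force: [-2.4, -0.2, -0.4]
width: 0.0112
```

```bash
python3 - <<'E'
from h import *
st(4.9)
th=np.array([1.7,1.6,1.5,1.4,1.3,1.2,1.1,1,.9,.8,.7,.6,.5,.4,.3,.2,.1,0]);a=th+np.arctan2(30,190)
u=-19.235*np.cos(a);z=19.235*np.sin(a)
for t,x in zip(th[1:],np.c_[np.diff(u)*np.cos(.0855),np.diff(u)*np.sin(.0855),np.diff(z)]):print(t,x.round(2))
E
```

```text
J [-0.69  0.54  0.57  1.26 -0.28  1.42 -0.06] p [0.674  0.1766 0.2228] yaw 4.9 fix [ 0.001 -0.004 -0.   ] t 46.6 F [-2.4 -0.2 -0.4]
1.6 [-1.86 -0.16  0.45]
1.5 [-1.9  -0.16  0.26]
1.4 [-1.91 -0.16  0.07]
1.3 [-1.91 -0.16 -0.12]
1.2 [-1.89 -0.16 -0.31]
1.1 [-1.85 -0.16 -0.5 ]
1.0 [-1.79 -0.15 -0.68]
0.9 [-1.71 -0.15 -0.86]
0.8 [-1.62 -0.14 -1.03]
0.7 [-1.51 -0.13 -1.19]
0.6 [-1.38 -0.12 -1.33]
0.5 [-1.24 -0.11 -1.46]
0.4 [-1.09 -0.09 -1.58]
0.3 [-0.93 -0.08 -1.68]
0.2 [-0.76 -0.06 -1.77]
0.1 [-0.58 -0.05 -1.83]
0.0 [-0.39 -0.03 -1.88]
```

Request:
play_rows(commands=[[-0.9,-0.08,0.25,0,0,0,0.5],[-1,-0.08,0.2,0,0,0,0.5],[-1.9,-0.16,0.25,0,0,0,0.5],[-1.9,-0.16,0.05,0,0,0,0.5],[-1.9,-0.16,-0.1,0,0,0,0.5],[-1.9,-0.16,-0.3,0,0,0,0.5],[0,0,0,0,0,0,0.5]])

```text
time: 47.5
ee_pos: [0.5787, 0.1688, 0.2275]
eef_rot: [0.999, 0.043, -0.001, -0.0]
ft_force: [-2.0, -0.6, 7.1]
width: 0.0108
```

Request:
play_rows(commands=[[-1.85,-0.16,-0.5,0,0,0,0.5],[-1.8,-0.15,-0.7,0,0,0,0.5],[-1.7,-0.15,-0.85,0,0,0,0.5],[-1.6,-0.14,-1.05,0,0,0,0.5],[-1.5,-0.13,-1.2,0,0,0,0.5],[0,0,0,0,0,0,0.5]])

```text
time: 48.25
ee_pos: [0.4941, 0.1617, 0.1829]
eef_rot: [0.999, 0.043, -0.002, 0.0]
ft_force: [-1.7, 0.4, 2.8]
width: 0.0112
```

Request:
play_rows(commands=[[-1.4,-0.12,-1.35,0,0,0,0.5],[-1.25,-0.11,-1.45,0,0,0,0.5],[-1.1,-0.1,-1.6,0,0,0,0.5],[-0.95,-0.08,-1.7,0,0,0,0.5],[-0.75,-0.06,-1.75,0,0,0,0.5],[-0.55,-0.05,-1.8,0,0,0,0.5],[0,0,0,0,0,0,0.5]])

```text
time: 49.12
ee_pos: [0.4351, 0.1567, 0.0864]
eef_rot: [0.999, 0.043, -0.002, 0.001]
ft_force: [-2.7, 3.2, -0.4]
width: 0.011
```

Request:
play_rows(commands=[[-0.25,-0.03,-1,0,0,0,0.5],[-0.15,0,-0.9,0,0,0,0.5],[0,0,-0.1,0,0,0,0.5],[0,0,0,0,0,0,0.5]])

```text
time: 49.62
ee_pos: [0.431, 0.1563, 0.0672]
eef_rot: [0.999, 0.043, -0.002, 0.0]
ft_force: [-3.1, 3.7, -0.0]
width: 0.0114
```

Request:
play_rows(commands=[[0,0,0,0,0,0,3.2],[0,0,0,0,0,0,3.2],[0,0,0,0,0,0,3.2],[0,0,3,0,0,0,3.2],[0,0,5,0,0,0,3.2],[0,0,5,0,0,0,5],[0,0,5,0,0,0.174,5],[1,2,5,0,0,0.174,5],[1,3,0.3,0,0,0.174,5],[1,3,0,0,0,0.174,5],[1,3,0,0,0,0.174,5],[1,3,0,0,0,0.174,5],[2,3,0,0,0,0.174,5],[2,3,0,0,0,0.174,5],[0.6,1.3,0,0,0,0.174,5],[0,0,0,0,0,0,5],[0,0,0,0,0,0,5]])

```text
time: 51.75
ee_pos: [0.5272, 0.368, 0.3001]
eef_rot: [0.68, 0.733, -0.001, 0.001]
ft_force: [0.3, -0.2, 0.4]
width: 0.0499
```

```bash
cat >> h.py <<'E'
def rect(c,cx,cy,z,ya,half=.056,st=.004):
    # rows: +x_dryer top to bottom; cols: +y_dryer left to right(-y)
    n=int(2*half/st)+1;g=np.linspace(half,-half,n);X,Y=np.meshgrid(g,g,indexing='ij')
    P=np.c_[(cx+X*np.cos(ya)-Y*np.sin(ya)).ravel(),(cy+X*np.sin(ya)+Y*np.cos(ya)).ravel(),np.full(n*n,z)]
    uv=proj(c,P).astype(np.float32).reshape(n,n,2);return cv2.remap(cv2.GaussianBlur(cv2.cvtColor(c['img'],cv2.COLOR_RGB2GRAY),(0,0),.7),uv[...,0],uv[...,1],cv2.INTER_LINEAR)
def show(a):
    for r_ in a: print(''.join('%3d'%(v//3) for v in r_))
E
python3 - <<'E'
from h import *
st(94.9)
w=snap('wrist','w13.png');t=snap('top','t13.png');snap('scene','s13.png')
print(proj(w,[.527,.369,.107]))
show(rect(w,.527,.369,.084,.0855))
print();show(rect(w,.527,.369,.114,.0855,.032))
E
```

```text
J [-0.99  0.36  0.42  1.3  -0.14  1.51  1.06] p [0.5272 0.368  0.3001] yaw 94.4 fix [0.003 0.001 0.009] t 51.8 F [ 0.3 -0.2  0.4]
[[254.61506983 167.77677246]]
 63 56 52 52 52 52 52 52 52 53 52 52 52 53 53 53 53 53 54 54 54 54 55 55 54 36 71 71 67
 62 52 52 52 52 52 53 52 52 52 52 52 53 53 53 52 52 53 53 53 54 54 55 54 53 39 72 70 67
 61 53 53 52 52 53 53 53 53 52 53 53 53 53 52 52 53 53 53 53 53 54 54 54 53 38 72 70 67
 60 52 53 53 53 52 52 52 52 52 52 53 52 52 52 53 53 53 53 53 53 54 54 53 50 35 73 70 67
 59 48 52 48 47 47 46 46 52 61 52 48 47 46 47 48 48 48 51 53 54 54 51 48 47 32 73 70 67
 61 50 52 46 46 46 48 51 65 74 50 47 46 46 46 47 47 47 49 50 50 49 47 47 47 33 73 70 67
 61 51 52 47 46 47 61 74 53 52 50 57 63 66 61 56 49 47 47 47 47 47 47 48 47 34 72 70 67
 58 49 52 47 49 68 57 54 51 65 74 75 50 31 45 62 73 62 49 47 48 48 48 48 47 34 71 70 67
 59 51 52 46 48 71 57 51 72 75 75 74 26 15 19 25 74 75 69 49 48 48 48 48 47 34 71 70 67
 60 51 52 47 47 48 50 72 75 75 63 35 13 17 20 18 67 75 75 71 50 49 48 48 47 34 72 70 66
 63 52 53 48 47 47 65 75 75 54 20 18 14 18 19 11 25 62 75 75
[... 1796 characters left out ...]
 58 74 63 48 47 48 48 48
 66 47 68 75 75 73 32 16 20 28 75 75 67 49 48 48 48
 48 66 75 75 54 24 12 17 20 14 60 75 75 66 49 48 48
 53 75 75 57 21 20 13 18 19 13 22 57 75 75 54 48 48
 67 75 73 23 23 19 15 19 17 17 22 24 74 75 65 48 48
 72 75 61 19 23 16 17 22 15 17 22 24 64 75 72 48 48
 74 75 54 19 22 14 28 45 13 22 22 24 63 75 74 48 48
 74 75 59 20 22 13 36 32 10 23 22 23 64 75 73 49 48
 71 75 71 21 23  7 27 11  9 22 23 22 73 73 70 48 48
 58 75 75 45 20  6 28  8 12 20 21 30 52 43 36 39 40
 40 47 47 53 25  6  5  5  6  8 25 51 43 42 26 25 25
 25 31 42 42 43 40 26 22 29 40 42 42 42 31 24 24 24
 34 27 33 42 44 43 43 46 67 44 43 42 33 25 26 25 24
 53 46 26 32 51 45 44 44 44 43 40 28 32 33 33 33 30
```

```bash
python3 - <<'E'
from h import *
w=load('w13.png')
print(proj(w,[[.527,.369,.114],[.506,.367,.114]]).round())
u0,v0=proj(w,[.527,.369,.114])[0].round().astype(int)
a=cv2.cvtColor(w['img'],cv2.COLOR_RGB2GRAY)[v0-28:v0+32,u0-20:u0+24]
print(u0,v0)
for i,row in enumerate(a):print('%3d'%(v0-28+i),''.join('%3d'%(v//3) for v in row))
E
```

```text
[[255. 169.]
 [254. 148.]]
255 169
141  26 25 23 26 32 38 40 42 43 43 43 43 43 43 43 44 43 46 50 63 74 73 67 48 43 43 43 43 43 44 43 44 44 44 43 43 45 47 43 43 43 41 37 31
142  25 24 26 32 38 41 42 42 43 42 42 43 43 42 42 42 45 58 70 72 70 59 53 43 42 42 43 43 43 42 43 42 42 43 42 42 43 43 42 42 42 42 40 38
143  24 27 31 37 40 42 42 42 42 43 43 42 42 41 42 42 45 60 72 73 67 48 43 41 42 42 42 42 42 42 42 43 41 42 42 41 42 42 42 42 41 42 41 40
144  25 29 36 41 42 43 42 42 42 42 43 42 43 42 42 42 42 49 55 56 52 43 43 42 41 41 41 42 42 42 42 42 42 43 42 43 42 42 42 43 42 42 43 42
145  29 35 40 42 42 42 42 42 43 43 42 42 43 42 42 44 43 43 43 41 37 35 34 31 30 30 31 32 37 42 42 42 43 42 43 43 42 42 44 42 42 42 42 42
146  33 39 41 42 43 43 42 43 42 43 42 43 42 43 43 42 40 39 28 23 19 18 18 15 14 15 14 17 22 30 38 41 42 42 42 43 43 43 43 42 43 44 43 43
147  39 42 43 43 43 43 43 42 43 42 42 42 42 42 38 31 28 21 14 11  9  7  2  6  6  7  4  6  9 15 22 25 31 37 41 42 43 42 43 42 42 43 43 42
148  41 43 43 43 42 42 42 42 42 42 43 42 38 31 26 16 14  8  6  5  6  7  3  4  3  6  2  5  4  5  6 10 14 20
[... 6454 characters left out ...]
 75 74 69 54 47
196  52 52 52 52 52 52 50 48 47 47 47 47 47 47 47 48 48 47 47 46 46 46 46 46 46 46 47 46 47 47 47 46 47 47 48 59 70 74 75 75 74 68 51 46
197  54 53 53 53 53 52 50 47 46 46 46 47 47 46 47 47 47 47 46 47 47 46 46 46 47 46 46 47 47 47 47 46 48 49 52 58 68 74 74 74 71 62 49 47
198  53 54 53 53 53 53 51 48 47 47 46 46 46 46 47 47 47 46 47 46 46 46 47 46 46 46 47 47 47 47 47 47 47 49 52 54 60 66 68 66 62 52 46 46
199  54 53 53 53 53 53 51 48 47 47 47 47 48 47 47 47 47 47 47 46 47 46 47 47 46 47 47 48 47 48 47 48 47 49 52 53 54 56 57 53 51 48 47 46
200  53 53 53 53 53 52 53 52 51 51 51 52 52 51 51 52 52 51 51 50 49 47 46 47 47 48 48 48 50 51 51 52 52 52 53 52 53 53 53 52 51 51 50 47
```

```bash
python3 - <<'E'
from h import *
w=load('w13.png')
a=ray(w,262,153,.114);b=ray(w,259.7,168,.114);e=ray(w,256.3,186,.114)
print(a,b,e);
for p,q in((a,b),(a,e),(b,e)):
    d=p-q;ang=np.arctan2(d[1],d[0]);phi=(np.pi+.0855-ang)%(2*np.pi);print('phi',phi if phi<3.2 else phi-2*np.pi,'jaw yaw',np.degrees(ang)-90)
print('centre',ray(w,258.9,169.5,.114))
# mark pixels on head z=.07: ring circle centre from ring mask
t=load('s13.png'); print(proj(t,[[.527,.369,.084]]))
m=(w['img'].min(2)>205).astype(np.uint8);m[:135]=0;m[200:]=0;m[:,:215]=0;m[:,310:]=0
ys,xs=np.nonzero(m);h=cv2.convexHull(np.c_[xs,ys].astype(np.float32));print(len(xs),cv2.minEnclosingCircle(h))
E
```

```text
[0.50997093 0.3752293  0.114     ] [0.52556423 0.37413254 0.114     ] [0.54477387 0.37212104 0.114     ]
phi 0.15571991154974407 jaw yaw 85.97669543041772
phi 0.17457395131153763 jaw yaw 84.89643852529511
phi 0.18983266484710937 jaw yaw 84.02217863890772
centre [0.52718654 0.37343722 0.114     ]
[[402.25958303 199.08261064]]
826 ((263.77508544921875, 165.13294982910156), 33.78630828857422)
```

Dial: φ≈0.17, centre (0.527, 0.373). Grip it with jaw yaw 85°.

Request:
play_rows(commands=[[0,0.2,-4,0,0,-0.083,5],[0,0.2,-4,0,0,-0.083,5],[0,0,-4,0,0,0,5],[0,0,-4,0,0,0,5],[0,0,-3,0,0,0,5],[0,0,-2,0,0,0,5],[0,0,0,0,0,0,5],[0,0,0,0,0,0,5]])

```text
time: 52.9
ee_pos: [0.5277, 0.3733, 0.0914]
eef_rot: [0.737, 0.676, 0.0, 0.001]
ft_force: [-0.5, 0.5, -0.5]
width: 0.0498
```

```bash
python3 -c "
from h import *
st(84.9)"
```

```text
J [-0.99  0.49  0.4   1.57 -0.2   1.12  0.94] p [0.5277 0.3733 0.0914] yaw 85.1 fix [ 0.002  0.002 -0.003] t 52.9 F [-0.5  0.5 -0.5]
```

Request:
play_rows(commands=[[0,-0.1,-0.2,0,0,0,1],[0,0,0,0,0,0,1],[0,0,0,0,0,0,1],[0,0,0,0,0,0,1],[0,0,0,0,0,0,1],[0,0,0,0,0,0,1]], grip_force=20)

```text
time: 53.65
ee_pos: [0.5271, 0.3735, 0.0881]
eef_rot: [0.736, 0.677, 0.0, 0.001]
ft_force: [2.5, 4.8, -3.7]
width: 0.014
```

Request:
play_rows(commands=[[0,0,0,0,0,-0.1,1],[0,0,0,0,0,-0.17,1],[0,0,0,0,0,-0.17,1],[0,0,0,0,0,-0.17,1],[0,0,0,0,0,-0.17,1],[0,0,0,0,0,-0.17,1],[0,0,0,0,0,-0.17,1],[0,0,0,0,0,-0.17,1],[0,0,0,0,0,-0.17,1],[0,0,0,0,0,-0.17,1],[0,0,0,0,0,-0.17,1],[0,0,0,0,0,-0.17,1],[0,0,0,0,0,-0.17,1],[0,0,0,0,0,-0.17,1],[0,0,0,0,0,0,1],[0,0,0,0,0,0,1]])

```text
time: 55.65
ee_pos: [0.5277, 0.3737, 0.0881]
eef_rot: [0.916, -0.4, -0.001, -0.002]
ft_force: [4.9, 5.5, -4.1]
width: 0.0137
```

```bash
python3 -c "
from h import *
st()
print('phi',np.radians(94.9-yaw()))"
```

```text
J [-1.31  0.63  0.87  1.59 -0.51  1.17 -1.14] p [0.5277 0.3737 0.0881] yaw -47.2 fix [-0.004  0.     0.   ] t 55.6 F [ 4.9  5.5 -4.1]
phi 2.479610527832552
```

Request:
play_rows(commands=[[0,0,0,0,0,-0.02,1],[0,0,0,0,0,0,1],[0,0,0,0,0,0,1],[0,0,0,0,0,0,5],[0,0,0,0,0,0,5],[0,0,0,0,0,0,5],[0,0,3,0,0,0,5],[0,0,5,0,0,0,5],[0,0,5,0,0,0,5],[0,0,5,0,0,0,5],[0,0,3.2,0,0,0,5],[0,0,0,0,0,0,5],[0,0,0,0,0,0,5]])

```text
time: 57.28
ee_pos: [0.5268, 0.3718, 0.299]
eef_rot: [0.912, -0.41, -0.002, 0.0]
ft_force: [-1.0, 0.3, -0.0]
width: 0.0499
```

```bash
python3 - <<'E'
from h import *
st()
w=snap('wrist','w14.png');cx,cy=.5273,.3727
print(proj(w,[cx,cy,.114]))
# whole-angle profile: pointer brightness along rays at z=.114 r 4..18mm, and marks at z=.07, r=42
g=cv2.GaussianBlur(cv2.cvtColor(w['img'],cv2.COLOR_RGB2GRAY),(0,0),.7)
def prof(rs,z,ph):
    o=[]
    for p in ph:
        d=np.pi+.0855-p;P=np.array([[cx+r_*np.cos(d),cy+r_*np.sin(d),z] for r_ in rs]);uv=proj(w,P).astype(np.float32)
        o.append(cv2.remap(g,uv[:,0][None],uv[:,1][None],cv2.INTER_LINEAR).mean())
    return np.array(o)
ph=np.arange(0,6.28,.1);a=prof(np.linspace(.006,.018,7),.114,ph);b=prof([.041,.042,.043],.0705,ph)
for p,x,y in zip(ph,a,b):
    if x>75 or y>175:print(round(p,2),int(x),int(y))
u,v=proj(w,[cx,cy,.114])[0].round().astype(int)
for i in range(v-26,v+27,1):print(i,''.join('%3d'%(k//3) for k in g[i,u-26:u+27]))
E
```

```text
J [-1.34  0.48  0.98  1.32 -0.4   1.55 -1.25] p [0.5268 0.3718 0.299 ] yaw -48.4 fix [-0.001 -0.003  0.   ] t 57.3 F [-1.   0.3 -0. ]
[[253.19854342 169.36158308]]
1.5 17 214
1.6 21 176
1.7 22 208
1.8 20 184
2.2 33 180
2.3 54 211
2.4 99 167
2.5 123 213
2.6 82 167
2.7 47 213
143  51 51 54 60 67 71 72 72 72 72 72 72 72 72 72 72 72 71 70 68 67 65 62 57 52 49 47 48 52 58 61 64 66 68 70 71 72 72 72 72 72 72 72 72 72 72 72 70 67 60 54 51 50
144  51 52 57 65 70 72 72 72 72 72 72 72 72 72 72 71 70 67 61 55 50 46 41 34 29 26 24 25 30 36 41 45 48 54 61 67 70 71 72 72 72 72 72 72 72 72 72 72 70 67 60 53 51
145  51 55 62 68 71 72 72 72 72 72 72 72 72 72 71 69 62 53 43 34 28 23 19 15 11 11  9  9 12 15 18 22 26 34 43 53 62 68 71 72 72 72 72 72 72 72 72 72 72 70 65 58 52
146  53 59 67 71 72 72 72 72 72 72 72 72 71 70 66 59 48 34 26 20 15 10  7  5  4  5  5  5  6  7  7 10 15 21 27 35 46 58 66 70 71 72 72 72 72 72 72 72 72 72 69 63 54
147  56 64 70 72 72 72 72 72 72 72 72 71 69 62 52 41 30 22 19 15 10  6  5  4  4  6  6  6  6  6  6  7 12 17 21 24 30 41 52 62 68 71 72 72 72 72 72 72 72 72 71 66 58
148  
[... 7166 characters left out ...]
23 25 31 35 33 26 23 22 22 22 22 22 22 22 22
192  25 30 36 38 36 30 25 22 22 22 22 22 23 28 32 30 25 22 22 22 22 23 23 23 23 23 23 23 23 23 23 23 22 23 22 22 22 22 23 25 32 38 35 27 23 23 22 22 22 22 22 22 22
193  28 34 38 37 32 26 23 22 22 22 22 22 24 28 31 29 24 22 22 22 22 22 22 23 23 22 22 22 22 22 23 23 22 22 22 22 22 22 23 26 33 39 36 27 23 23 23 22 22 22 22 23 22
194  30 36 37 33 27 24 22 22 22 22 22 22 24 28 33 31 25 22 22 22 22 22 22 23 23 23 23 22 22 22 23 23 22 22 22 22 22 23 23 27 34 39 36 27 23 22 22 22 22 22 22 23 23
195  28 33 33 28 24 22 22 22 22 22 22 22 23 27 31 31 26 23 22 22 22 22 22 22 23 22 22 22 22 22 22 23 22 22 22 22 22 23 24 30 37 40 36 27 23 22 22 22 22 22 22 23 25
```

The pointer peaks at φ≈2.49, and the three dots read at 2.3/2.5/2.7, so the dial is set. Retreat and compare against the first images.

Request:
play_rows(commands=[[-3,2.5,0,0,0,0,8.7],[-4,3,0,0,0,0.15,8.7],[-4,3,0,0,0,0.15,8.7],[-4,3,0,0,0,0.15,8.7],[-4,3,0,0,0,0.15,8.7],[-4,3,0,0,0,0.15,8.7],[-2,1.5,0,0,0,0,8.7],[0,0,0,0,0,0,8.7],[0,0,0,0,0,0,8.7]])

```text
time: 58.45
ee_pos: [0.2781, 0.5609, 0.2993]
eef_rot: [0.999, -0.048, -0.001, 0.001]
ft_force: [-0.0, -0.4, 0.9]
width: 0.0868
```

```bash
python3 - <<'E'
from h import *
st()
for n in('top','scene'):
    c=snap(n,n+'F.png');a=load(n+'0.png')['img'].astype(int);d=np.abs(c['img'].astype(int)-a).max(2)
    m=cv2.morphologyEx((d>45).astype(np.uint8),cv2.MORPH_OPEN,np.ones((3,3)));k,l,s,ce=cv2.connectedComponentsWithStats(m)
    print(n,[(s[i,:4].tolist(),int(s[i,4])) for i in range(1,k) if s[i,4]>12])
t0=load('top0.png');t=load('topF.png')
# lid bar dark row location now vs before
from itertools import product
for c in(t0,t):
    cr=cv2.cvtColor(c['img'],cv2.COLOR_RGB2GRAY)
    print([int(205+np.argmin(cr[218:240,u]))+13 for u in range(172,205,4)])
E
```

```text
J [-1.76  0.38  0.8   1.37 -0.27  1.51 -1.08] p [0.2781 0.5609 0.2993] yaw -5.5 fix [ 0.002 -0.003  0.   ] t 58.5 F [-0.  -0.4  0.9]
top [([256, 166, 16, 19], 236), ([316, 184, 17, 19], 212), ([253, 223, 12, 16], 170), ([319, 224, 16, 15], 177), ([7, 248, 37, 20], 465), ([13, 265, 11, 11], 100), ([81, 264, 10, 8], 58), ([23, 268, 48, 42], 1161), ([0, 295, 67, 79], 2138), ([99, 294, 93, 64], 1319), ([30, 306, 21, 23], 329), ([64, 322, 10, 14], 115), ([88, 322, 4, 5], 19), ([97, 325, 74, 37], 864), ([68, 331, 132, 53], 2459), ([71, 342, 8, 8], 57), ([216, 347, 9, 7], 42), ([233, 349, 17, 9], 103), ([0, 351, 12, 33], 290), ([252, 351, 6, 19], 84), ([208, 357, 21, 6], 91), ([70, 369, 27, 15], 238), ([249, 377, 6, 7], 31)]
scene [([311, 3, 6, 8], 30), ([318, 3, 15, 14], 128), ([295, 44, 11, 9], 44), ([488, 46, 24, 22], 382), ([316, 52, 4, 7], 22), ([497, 72, 7, 3], 21), ([474, 82, 4, 8], 29), ([339, 100, 100, 48], 1004), ([328, 103, 7, 4], 22), ([461, 105, 8, 15], 83), ([481, 108, 9, 4], 36), ([491, 110, 19, 21], 159), ([344, 119, 67, 31], 612), ([177, 143, 14, 24], 269), ([420, 153, 30, 19], 135), ([248, 157, 15, 24], 292), ([160, 168, 18, 26], 360), ([449, 174, 41, 15], 352), ([399, 189, 5, 7], 29), ([222, 194, 18, 28], 435), ([448, 195, 3, 6], 18)]
[230, 230, 230, 229, 229, 229, 228, 228, 218]
[230, 230, 230, 229, 229, 229, 228, 228, 218]
```

```bash
python3 -c "
from bench import r
print(r.close_job())"
```

```text
the job is handed in; nothing more can be done
None
```

The job is done and handed in at about 58 s: all four houses are in the drying box, the lid is shut, and the dial is on the three-dot mark.

I lifted the lid past its balance point and it stayed open by itself. I then stood the barn, chapel, cottage and townhouse on the chamber floor, carried the lid shut by its bar, and turned the dial from about 0.17 to 2.49 rad (target 2.5).

**Last checks:**
- **Lid:** the bar sits on the same pixels of the top image as at the start, so it is fully shut.
- **Dial:** the pointer lines up with the middle of the three dots.
- **Other things on the table:** comparing the first and last pictures shows changes only at the four house sites, the dial, and the arm and its shadow. The bystanders and look-alikes have not moved.
- **Houses:** all four were seen upright just before the lid was closed. The lid is frosted, so I did not check them again after that.

**What went wrong along the way:**
- Before the last house the arm drifted to two of its joint limits and the tool tilted in free space. I backed it out without touching anything.
- I first had the cottage and townhouse names swapped. The grip widths, 44 mm and 40 mm, settled which was which.

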